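# Oil the riveting press's setting bars

## Robot

A 7-joint arm with a two-finger parallel gripper is mounted at the origin on the work surface. World frame = base frame: x ahead of the robot, y to its left, z up, the work surface at z = 0. Lengths are in m, angles in rad, forces in N, time in s.
With the tool pointing down it reaches from about 0.4 to 0.85 m from the base axis. Payload 4.5 kg.
Tool frame: the origin (TCP) lies between the finger pads; the fingertips stand 19 mm ahead of it and the grasp point (between the pads) is the TCP (r.tips_ahead is the distance from the TCP to the fingertips, in m); z points along the fingers, y is the line along which they close (so a half turn about z gives the same grasp; the last joint's range is limited). The gripper opens to 88 mm and grips with 3 to 60 N. Pads are 18 mm wide; open, the fingers measure 123 mm over their backs; the gripper's body (75 mm by 187 mm) begins 45 mm behind the grasp point.
Start: joints at [-1.193, 0.689, -0.195, 1.565, 0.157, 0.902, -0.215], TCP at [0.211, 0.588, 0.258] pointing down, gripper open.
Joint ranges: [-3.01, 3.01], [-0.46, 2.08], [-1.47, 1.51], [0.13, 2.56], [-1, 4.14], [0.04, 2.09], [-2.66, 2.66]. Speed limits (rad/s): [2.57, 2.57, 3.14, 3.14, 3.14, 3.14, 3.14].

## Interface

Orientations are given as a unit quaternion [x, y, z, w].
In Python, from plant import r, cams, models gives the robot as it stands. The module is installed in compiled form; this text tells all that it offers.
- The arm moves only by the tool jog_arm, never from a script. Its arguments are lists of equal length, an entry for each row: "turn": the turn, a rotation vector about the tool's x, y, z in rad, a list of three; "translation": the shift along the tool's x, y, z in m, a list of three; "grip": the closure, from 0 (fully open) to 1 (shut). In form: {"turn": [[ax, ay, az], ...], "translation": [[tx, ty, tz], ...], "grip": [grip, ...]}. A call has 1 to 20 rows; each row is the pose to reach, as a shift and turn from the pose commanded when the call began, along the tool's axes at that moment; what a row does not reach only later rows make up. A row lasts 1/8 s, in which the tool goes at most 62.5 mm and 10.7 degrees, less where a joint would pass 70% of its speed; a pose out of reach is approached as far as the arm can. A call with a gripper value outside its range is refused whole. The fingers move at their own pace and stop on an object; "force" is the grip in N (left out, the last holds). Time passes only in rows, so rows that repeat a pose let the fingers close. It gives the time, the measured TCP pose, the force, the opening and the grip force at its end, in the units of the state.
- r.get_state(): the state, without advancing time (a new reading comes with each control period).
- cams.snapshot(name): name is "scene" or "top" or "wrist"; returns the picture (420x560x3 uint8, red, green, blue); there is no depth.
- cams.camera_params(name): a dict with "fx", "fy", "cx", "cy" (pixels), "eye" and "orientation" of the camera in the world. Camera axes: x right, y up, looking along -z (the intrinsics and any distortion apply to the point x, -y, -z); pixel columns grow to the right and rows downward; lengths in m; the calibration is good to about 2 mm. A picture is of the moment at which its call begins: read the wrist's pose just before it. camera_params takes no time and is no camera call; for the wrist camera it gives the pose at the moment of the call.
- r.finish_job(): hands the job in; it is judged then, once.
Trained networks look in the newest picture that a camera, given by its name, has taken for a name from the list of things; names that differ only in an ending like _2 or _b are one class to them, and where a whole thing is asked for, a point or a joint stands for the part that bears it (a point fixed in the world has none). Each returns a list of dicts, best first, with "p" (0 to 1); they miss things now and then, are a little off and sometimes report something else, mostly with a low value. They report only what shows in the picture. A call takes as long as a camera call. They do not tell look-alikes from the thing itself.
- models.find_in(camera, name): "position" ([x, y, z] in m, in world coordinates, good to about 4 mm: the middle of the surface that is visible of it).
- models.masks_of(camera, name): "pixels" (420x560 bool, what is visible of it).
- models.place_of(camera, name): "position" ([x, y, z] in m, in world coordinates, good to about 4 mm: a listed point, or the origin of a listed thing).
The state is a dict: "clock": time; "q": joint angles; "qd": joint speeds; "joint_torque": joint torques, N m; "tool_pos": TCP position; "eef_rot": TCP orientation; "contact_force": force on the tool from outside, world axes, zero at the start; "moment": the same for the moment, N m; "opening": opening from 0.0 (shut) to 1.0 (fully open); "finger_force": force on a finger pad.
Only numpy, scipy, OpenCV 4.12 (cv2) and the standard library are available. Lean on these libraries where they do the work, as an engineer would, in place of code of your own. Each camera call takes 0.05 s, during which the arm holds its last target. There are 200 camera calls.

## Task

Press the oiler's cap fully down and let it spring back up. Then oil every setting bar on the stock rest, longest first because the oil runs down: stand it upright and fully home in the press's bore, entering at a lean from the side and then straightening it because the ram hangs low over the bore, and take it out the same way. Finish with all the bars lying level in the V-rack, one to a notch and about centred over its two combs, and leave the other things on the desk alone.

Things in the scene. Friction and masses are not known exactly. Their poses are not given: they have to be found in the camera images.
- press: Green cast hand press, bolted down. Origin on the axis of its vertical bore at desk level; x runs from the bore to the press's column, z is up. In front of the column stands a dark steel die block 74 x 74 x 80 mm centred on the origin, with a round blind bore 32 mm across and 70 mm deep in its top. Base plate and bolts are at most 16 mm high.
- press_arm (a point): Middle of the underside of the press's arm, at x = 68 mm in the press's frame, 255 mm up. The arm is 46 mm wide and reaches from the column (55 x 55 mm, at x = 125 mm, 315 mm high) to x = -15 mm. The ball-ended handle is fixed, at x = 85 to 206, y = -52 to -20 mm, up to 370 mm high. Below the arm the die is open to the front (-x) and both sides, but for the oiler at +y.
- bore_mouth (a point): Centre of the bore's mouth, on the die's top face, 80 mm above the desk; its axes are the press's.
- bore_floor (a point): Centre of the bore's flat floor, 70 mm below the mouth, 10 mm above the desk; its axes are the press's.
- ram_nose (a point): Centre of the underside of the fixed ram, a steel cylinder 24 mm in diameter, 145 mm straight above the bore's mouth: every bar is longer than this gap, so none can go in upright. There is room for all of them once they are home.
- cap_top (a point): Centre of the top of the oiler's round grey cap (26 mm in diameter), 133 mm above the desk when up. The oiler is a white bottle 52 mm in diameter fixed to the press at x = 70, y = 105 mm in its frame, with a thin spout towards the bore.
- oiler_cap (a joint): Travel of the oiler's sprung cap in m: 0 up, 0.008 fully down. Pushing straight down takes 2 N to start and 8 N at the bottom; it springs back by itself.
- stock_rest: Dark wooden stock rest, fixed: two level rails (10 mm wide, 250 mm long, 40 mm high) along its y at x = -45 and +45 mm. Stops on the rails at y = -121, -37.5, 37.5 and 121 mm, 8 mm long and 14 mm higher, part three lanes. Origin at desk level in the middle. The bars start lying across the rails.
- v_rack: Dark steel V-rack, fixed. Origin at desk level in the middle: base 140 x 190 x 8 mm and two upright combs (12 mm thick, along y, tops 48 mm up) at x = -58 and +58 mm, each with three 90 degree V-notches 15 mm deep and 30 mm wide at y = -60, 0, +60 mm. A bar lies along x, in the same notch of both combs.
- notch0 (a point): Where the centre of a bar rests that lies centred in the V-rack's notch at y = -60 mm, 44 mm above the desk; its axes are the rack's.
- notch1 (a point): The same for the middle notch, y = 0.
- notch2 (a point): The same for the notch at y = +60 mm.
- bar_long: Octagonal steel setting bar, the longest: 195 mm long, 16 mm across flats (17.3 mm across corners), about 0.32 kg, both ends alike. Origin at its centre, x along its length. Lying on the rails its centre is 48 mm above the desk, with flats at top, bottom and both sides. May be absent.
- bar_mid: Octagonal steel setting bar, the middle: 180 mm long, 16 mm across flats (17.3 mm across corners), about 0.30 kg, both ends alike. Origin at its centre, x along its length. Lying on the rails its centre is 48 mm above the desk, with flats at top, bottom and both sides. May be absent.
- bar_short: Octagonal steel setting bar, the shortest: 165 mm long, 16 mm across flats (17.3 mm across corners), about 0.27 kg, both ends alike. Origin at its centre, x along its length. Lying on the rails its centre is 48 mm above the desk, with flats at top, bottom and both sides. May be absent.
- nut_driver: Bystander: nut driver with yellow grip, 190 mm long, lying on the desk; leave it alone. Origin about its middle, on its underside.
- mouthpiece: Bystander: chromed harmonica mouthpiece, 105 x 26 x 14 mm, lying on the desk; leave it alone. Origin about its middle, on its underside.
- mirror: Bystander: angled dental mirror, 175 mm long, lying on the desk; leave it alone. Origin about its middle, on its underside.
- pickup_wand: Bystander: black magnetic pickup wand, 170 mm long, lying on the desk; leave it alone. Origin about its middle, on its underside.
Not all that is in view belongs to the job. What is shaped like the bar_mid but purple is not meant.

How it is judged:
By the outcome, as a careful person would: the job done as asked, in the order asked, and still so for the second after the job is handed in, with the robot touching nothing.
Of bar_long, bar_mid, bar_short only 2 to 3 are there at a start; the rules pass over those that are not, and their reading is None.
At some moment in a run one of bar_long, bar_mid, bar_short may be knocked a few centimetres aside while the robot is not near it.
It also fails if it takes over 210 s, if anything falls off the work surface, if the arm or the gripper's body presses on something with over 40 N, if the wrist force passes 120 N, or if a joint passes its speed limit or range.

## Working session

There is one attempt and no reset: what is moved stays moved. The work goes in short steps, Python scripts to look and compute and a tool call to move; the robot and the scene stay as the last step left them, time stands still between calls to the robot, and variables do not carry over. Pictures are saved under pics/ and viewed, at most 14 in all, crops included, and the job is handed in when it is done.

Besides the shell and the picture viewer there is one more tool, called after "Request:" as a command line: name --argument value ..., lists and objects as JSON in quotes. jog_arm: Moves the arm, as the interface text tells. Its arguments: {"type":"object","properties":{"turn":{"type":"array"},"translation":{"type":"array"},"grip":{"type":"array"},"force":{"type":"number"}},"required":["turn","translation","grip"]}

```bash
mkdir -p pics; ls; cat > h.py <<'E'
import numpy as np, cv2
from scipy.spatial.transform import Rotation as R
from plant import r, cams, models
def snap(n,f=None):
    im=cams.snapshot(n)
    if f: cv2.imwrite('pics/'+f,im[:,:,::-1])
    return im
def st():
    s=r.get_state(); return s
E
python3 - <<'E'
from h import *
s=st(); print({k:np.round(v,3) for k,v in s.items()})
a=snap('scene','s0.png');b=snap('top','t0.png')
for c in ('scene','top'):
    p=cams.camera_params(c); print(c,{k:np.round(v,4) if not isinstance(v,str) else v for k,v in p.items()})
    for n in ['press','press_arm','bore_mouth','ram_nose','cap_top','stock_rest','v_rack','notch0','notch1','notch2','bar_long','bar_mid','bar_short']:
        print(n,[(np.round(d['position'],3).tolist(),round(d['p'],2)) for d in models.place_of(c,n)][:3])
print(st()['clock'])
cv2.imwrite('pics/b0.png',np.vstack([a,b])[:,:,::-1])
E
```

```text
pics
{'clock': np.float64(0.0), 'q': array([-1.193,  0.69 , -0.195,  1.566,  0.157,  0.902, -0.215]), 'qd': array([ 0.   ,  0.001,  0.   , -0.001, -0.   ,  0.   , -0.001]), 'joint_torque': array([ 1.0000e-03, -5.2757e+01, -1.2670e+00, -1.5343e+01, -5.3000e-02,
        6.0000e-03,  0.0000e+00]), 'tool_pos': array([0.21 , 0.588, 0.257]), 'eef_rot': array([ 0.171,  0.985, -0.001, -0.   ]), 'contact_force': array([0.37 , 0.014, 0.976]), 'moment': array([0.006, 0.039, 0.018]), 'finger_force': np.float64(0.0), 'opening': np.float64(0.998)}
scene {'fx': np.float64(385.2763), 'fy': np.float64(385.2763), 'cx': np.float64(281.4854), 'cy': np.float64(216.9543), 'eye': array([1.3665, 0.3435, 1.1058]), 'orientation': array([0.218 , 0.3031, 0.7486, 0.5478])}
press [([0.513, 0.005, 0.003], 0.98)]
press_arm [([0.581, -0.004, 0.254], 0.86)]
bore_mouth [([0.513, -0.001, 0.082], 0.81), ([0.513, 0.002, 0.01], 0.38)]
ram_nose [([0.513, 0.003, 0.225], 0.91)]
cap_top [([0.59, 0.106, 0.135], 0.42)]
stock_rest [([0.466, 0.31, 0.004], 0.97), ([0.591, 0.105, 0.132], 0.49)]
v_rack [([0.505, -0.262, 0.003], 0.67
[... 947 characters left out ...]
585, 0.104, 0.132], 0.61), ([0.793, -0.19, 0.0], 0.22)]
stock_rest [([0.465, 0.312, -0.0], 0.79)]
v_rack [([0.508, -0.266, -0.002], 0.58), ([0.476, -0.309, 0.04], 0.51)]
notch0 [([0.476, -0.308, 0.046], 0.83), ([0.542, -0.214, 0.047], 0.83), ([0.507, -0.263, 0.042], 0.65)]
notch1 [([0.476, -0.308, 0.046], 0.83), ([0.542, -0.214, 0.047], 0.83), ([0.507, -0.263, 0.042], 0.65)]
notch2 [([0.476, -0.308, 0.046], 0.83), ([0.542, -0.214, 0.047], 0.83), ([0.507, -0.263, 0.042], 0.65)]
bar_long [([0.474, 0.306, 0.045], 0.73)]
bar_mid [([0.269, 0.522, 0.005], 0.92), ([0.206, 0.279, 0.01], 0.89), ([0.505, 0.254, 0.043], 0.84)]
bar_short [([0.429, 0.378, 0.048], 0.54), ([0.504, 0.256, 0.046], 0.32)]
1.4
```

View pics/s0.png

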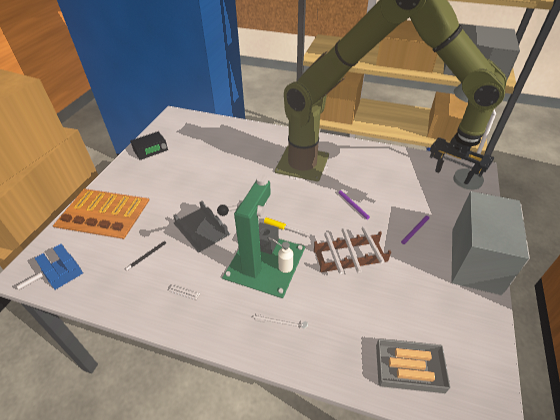

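View pics/t0.png

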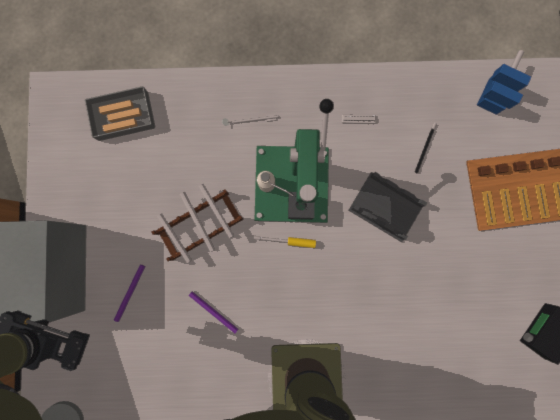

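The pictures show the press at top px (300,190), with its frame almost aligned with the world. The rest is at (200,225) and holds three grey bars. The rack is at (388,207). The two purple bars at (130,293) and (213,312) are decoys. I'm going above the cap with the fingers shut and the tool y axis along x.

Request:
jog_arm --turn '[[0,0,1.22],[0,0,1.22],[0,0,1.22],[0,0,1.22],[0,0,1.22],[0,0,1.22],[0,0,1.22],[0,0,1.22],[0,0,1.22],[0,0,1.22],[0,0,1.22],[0,0,1.22],[0,0,1.22],[0,0,1.22]]' --translation '[[-0.518,-0.327,0.0],[-0.518,-0.327,0.0],[-0.518,-0.327,0.0],[-0.518,-0.327,0.0],[-0.518,-0.327,0.0],[-0.518,-0.327,0.0],[-0.518,-0.327,0.0],[-0.518,-0.327,0.0],[-0.518,-0.327,0.03],[-0.518,-0.327,0.03],[-0.518,-0.327,0.03],[-0.518,-0.327,0.03],[-0.518,-0.327,0.03],[-0.518,-0.327,0.03]]' --grip '[1,1,1,1,1,1,1,1,1,1,1,1,1,1]'

```text
clock: 3.15
tool_pos: [0.5877, 0.1076, 0.2281]
eef_rot: [0.704, 0.71, 0.0, -0.0]
contact_force: [0.2, 0.7, 0.9]
opening: 0.005
finger_force: 0.0
```

```bash
cat >> h.py <<'E'
import json,os
def log(note=''):
    s=r.get_state(); L=json.load(open('log.json')) if os.path.exists('log.json') else []
    L.append([list(map(float,s['q'])),list(map(float,s['tool_pos'])),list(map(float,s['eef_rot'])),note]); json.dump(L,open('log.json','w'))
    print('t',round(float(s['clock']),2),'p',np.round(s['tool_pos'],4),'q',np.round(s['q'],2),'f',np.round(s['contact_force'],1),'open',round(float(s['opening']),3))
    print(np.round(R.from_quat(s['eef_rot']).as_matrix(),3).tolist()); return s
E
python3 - <<'E'
from h import *
json.dump([[[-1.193,0.689,-0.195,1.565,0.157,0.902,-0.215],[0.2105,0.588,0.2575],[0.171,0.985,-0.001,0],'']],open('log.json','w'))
log(); im=snap('wrist','w1.png'); print(models.place_of('wrist','cap_top'))
print({k:np.round(v,3) for k,v in cams.camera_params('wrist').items() if not isinstance(v,str)})
E
```

```text
t 3.15 p [0.5877 0.1076 0.2281] q [-0.3   0.69  0.08  1.69 -0.07  0.76 -0.18] f [0.2 0.7 0.9] open 0.005
[[-0.009, 1.0, 0.0], [1.0, 0.009, 0.001], [0.001, 0.0, -1.0]]
[{'position': [0.5911, 0.1015, 0.1344], 'p': 0.96}]
{'fx': np.float64(328.545), 'fy': np.float64(328.545), 'cx': np.float64(279.359), 'cy': np.float64(208.083), 'eye': array([0.586, 0.179, 0.355]), 'orientation': array([-0.141, -0.001,  0.005,  0.99 ])}
```

Request:
jog_arm --turn '[[0,0,0],[0,0,0],[0,0,0],[0,0,0],[0,0,0],[0,0,0],[0,0,0],[0,0,0],[0,0,0],[0,0,0],[0,0,0]]' --translation '[[-0.004,0,0.04],[-0.004,0,0.07],[-0.004,0,0.075],[-0.004,0,0.078],[-0.004,0,0.081],[-0.004,0,0.084],[-0.004,0,0.086],[-0.004,0,0.087],[-0.004,0,0.088],[-0.004,0,0.088],[-0.004,0,0.088]]' --grip '[1,1,1,1,1,1,1,1,1,1,1]'

```text
clock: 4.62
tool_pos: [0.5883, 0.1022, 0.1442]
eef_rot: [0.705, 0.71, 0.001, 0.0]
contact_force: [-9.7, -1.3, 30.8]
opening: 0.003
finger_force: 15.2
```

Request:
jog_arm --turn '[[0,0,0],[0,0,0],[0,0,0],[0,0,1.01],[0,0,1.01],[0,0,1.01],[0,0,1.01],[0,0,1.01],[0,0,1.01],[0,0,1.01],[0,0,1.01],[0,0,1.01]]' --translation '[[0,0,-0.02],[0,0,-0.07],[0,0,-0.12],[0.208,-0.122,-0.155],[0.208,-0.122,-0.155],[0.208,-0.122,-0.155],[0.208,-0.122,-0.155],[0.208,-0.122,-0.155],[0.208,-0.122,-0.155],[0.208,-0.122,-0.155],[0.208,-0.122,-0.155],[0.208,-0.122,-0.155]]' --grip '[1,1,1,0,0,0,0,0,0,0,0,0]'

```text
clock: 6.12
tool_pos: [0.4649, 0.309, 0.2949]
eef_rot: [0.96, 0.28, 0.0, -0.0]
contact_force: [-0.3, -1.4, -0.2]
opening: 0.99
finger_force: 0.0
```

```bash
cat > look.py <<'E'
from h import *
# bar end points via masks -> back-project to a plane z
def cam(n):
    p=cams.camera_params(n); return p,R.from_quat(p['orientation']).as_matrix()
def back(p,M,uv,z):
    d=np.array([(uv[0]-p['cx'])/p['fx'],-(uv[1]-p['cy'])/p['fy'],-1.]); d=M@d
    return p['eye']+d*(z-p['eye'][2])/d[2]
def proj(p,M,X):
    c=M.T@(np.array(X)-p['eye']); return np.array([p['cx']-p['fx']*c[0]/c[2],p['cy']+p['fy']*c[1]/c[2]])
def bars(n,names=('bar_long','bar_mid','bar_short'),z=.056):
    p,M=cam(n)
    for b in names:
        for d in models.masks_of(n,b)[:3]:
            m=d['pixels'].astype(np.uint8)
            ys,xs=np.nonzero(m)
            if len(xs)<30: continue
            W=np.array([back(p,M,(x,y),z)[:2] for x,y in zip(xs,ys)])
            c,(w,h),a=cv2.minAreaRect(W.astype(np.float32)*1000)
            if w<h: w,h,a=h,w,a+90
            print(n,b,'p%.2f'%d['p'],'c',np.round(c,1),'len %.1f wid %.1f ang %.1f'%(w,h,(a+90)%180-90),'px',xs.min(),xs.max(),ys.min(),ys.max())
E
python3 - <<'E'
from look import *
s=log(); im=snap('wrist','w2.png'); bars('wrist')
for n in ['bar_long','bar_mid','bar_short','stock_rest']:print(n,[(np.round(d['position'],3).tolist(),round(d['p'],2)) for d in models.place_of('wrist',n)][:3])
E
```

```text
t 6.12 p [0.4649 0.309  0.2949] q [-0.93  0.59  0.43  1.74 -0.31  0.88 -1.36] f [-0.3 -1.4 -0.2] open 0.99
[[0.843, 0.538, 0.0], [0.538, -0.843, 0.001], [0.001, -0.0, -1.0]]
wrist bar_long p0.83 c [475.7 309.3] len 194.3 wid 17.8 ang 27.2 px 271 301 78 250
wrist bar_long p0.32 c [579.7  64.5] len 207.8 wid 202.7 ang -3.6 px 389 559 79 288
wrist bar_mid p0.90 c [505.7 254.6] len 179.5 wid 17.9 ang 29.9 px 326 356 90 248
wrist bar_mid p0.63 c [237.  275.3] len 151.7 wid 17.3 ang 49.9 px 185 230 286 382
wrist bar_mid p0.62 c [298.  503.8] len 168.9 wid 14.9 ang -25.9 px 5 119 168 246
wrist bar_short p0.71 c [430.  375.6] len 164.1 wid 18.4 ang 31.9 px 201 223 96 241
wrist bar_short p0.45 c [757.4 176.7] len 11.0 wid 5.2 ang -57.4 px 549 559 0 6
bar_long [([0.476, 0.307, 0.048], 0.93)]
bar_mid [([0.271, 0.526, 0.007], 0.85), ([0.511, 0.254, 0.05], 0.71)]
bar_short [([0.429, 0.374, 0.044], 0.62)]
stock_rest []
```

View pics/w2.png

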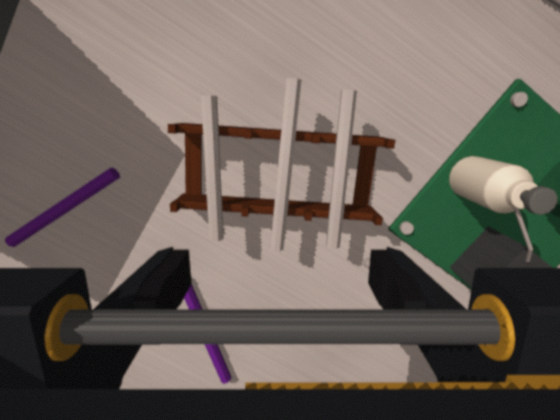

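```bash
cat > kin.py <<'E'
import numpy as np, json, itertools
from scipy.optimize import least_squares
from scipy.spatial.transform import Rotation as R
def fk(q,P,S):
    h,L1,L2,L3,c1,c7,a,e=P
    q=np.asarray(q)*S
    M=R.from_euler('z',q[0]+c1); p=np.array([0,0,h])
    M=M*R.from_euler('y',q[1])*R.from_euler('z',q[2]); p=p+M.apply([a,0,L1])
    M=M*R.from_euler('y',q[3]); p=p+M.apply([-a,0,0]); M=M*R.from_euler('z',q[4]); p=p+M.apply([0,0,L2])
    M=M*R.from_euler('y',q[5]); p=p+M.apply([e,0,0]);M=M*R.from_euler('z',q[6]+c7); p=p+M.apply([0,0,L3])
    return p,M
if __name__=='__main__':
    D=json.load(open('log.json')); best=[]
    for s in itertools.product([1,-1],repeat=4):
      for c in (0,np.pi):
       for c7 in (0,1.57,3.14,-1.57):
        S=np.array([s[0],1,s[1],1,s[2],1,s[3]])
        def f(P):
            P=np.r_[P[:4],c+P[4]*0,P[5],P[6]*0,P[7]*0]
            o=[]
            for q,p,e,_ in D:
                x,M=fk(q,P,S); o+=list((x-p)*5)+list((M.inv()*R.from_quat(e)).as_rotvec())
            return o
        z=least_squares(f,[.36,.44,.44,.2,0,c7,0,0]); best.append((z.cost,tuple(S),c,z.x.round(4)))
    best.sort(key=lambda b:b[0])
    for b in best[:4]: print(b)
E
python3 kin.py
```

```text
(np.float64(0.01109273221139253), (np.int64(-1), np.int64(1), np.int64(-1), np.int64(1), np.int64(-1), np.int64(1), np.int64(-1)), 0, array([-66.9689,   0.5508,   0.4183, -67.0685,   0.0834,   1.5708,
         0.    ,   0.    ]))
(np.float64(0.011092732211394885), (np.int64(-1), np.int64(1), np.int64(-1), np.int64(1), np.int64(-1), np.int64(1), np.int64(-1)), 0, array([-66.9689,   0.5508,   0.4183, -67.0685,  20.0789,   1.5708,
         0.    ,   0.    ]))
(np.float64(0.011092732211396927), (np.int64(-1), np.int64(1), np.int64(-1), np.int64(1), np.int64(-1), np.int64(1), np.int64(-1)), 0, array([ -66.9688,    0.5508,    0.4183,  -67.0685, -110.5689,    1.5708,
          0.    ,    0.    ]))
(np.float64(0.011092732214790792), (np.int64(-1), np.int64(1), np.int64(-1), np.int64(1), np.int64(-1), np.int64(1), np.int64(-1)), 0, array([-66.9684,   0.5508,   0.4183, -67.068 ,   0.    ,   1.5708,
         0.    ,   0.    ]))
```

Request:
jog_arm --turn '[[0,0.18,0],[0,0.36,0],[0,0.5,0],[0,0.5,0],[0,0.5,0]]' --translation '[[0,0,0],[0,0,0],[0,0,0],[0,0,0],[0,0,0]]' --grip '[0,0,0,0,0]'

```text
clock: 7.15
tool_pos: [0.4644, 0.3087, 0.2949]
eef_rot: [0.93, 0.271, 0.237, -0.069]
contact_force: [-0.2, 0.6, 0.2]
opening: 1.001
finger_force: 0.0
```

```bash
python3 -c "
from h import *
log()"
```

```text
t 7.15 p [0.4644 0.3087 0.2949] q [-0.84  0.43  0.2   2.19 -0.71  0.04 -0.98] f [-0.2  0.6  0.2] open 1.001
[[0.74, 0.538, 0.404], [0.472, -0.843, 0.258], [0.479, -0.0, -0.878]]
```

Request:
jog_arm --turn '[[0.18,-0.18,0],[0.36,-0.36,0],[0.36,-0.5,0],[0.36,-0.6,0],[0.36,-0.7,0],[0.36,-0.8,0],[0.36,-0.8,0],[0.36,-0.8,0]]' --translation '[[0,0,0],[0,0,0],[0,0,0],[0,0,0],[0,0,0],[0,0,0],[0,0,0],[0,0,0]]' --grip '[0,0,0,0,0,0,0,0]'

```text
clock: 8.15
tool_pos: [0.4645, 0.3088, 0.2947]
eef_rot: [0.922, 0.314, -0.192, -0.12]
contact_force: [0.5, 0.0, -0.0]
opening: 1.004
finger_force: 0.0
```

```bash
python3 -c "
from h import *
log()"
sed -i 's/P=np.r_.*/P=np.r_[P[:4],c,P[5],P[6],P[7]]/' kin.py; python3 kin.py
```

```text
t 8.15 p [0.4645 0.3088 0.2947] q [-0.63  0.74  0.25  1.46 -0.44  1.36 -1.15] f [ 0.5  0.  -0. ] open 1.004
[[0.729, 0.533, -0.429], [0.625, -0.774, 0.101], [-0.279, -0.342, -0.898]]
(np.float64(0.07656819384501269), (np.int64(-1), np.int64(1), np.int64(-1), np.int64(1), np.int64(-1), np.int64(1), np.int64(-1)), 0, array([ 0.3989,  0.4266,  0.3355,  0.2554, -3.6379,  1.5708,  0.0323,
       -0.0438]))
(np.float64(0.07656819384501272), (np.int64(-1), np.int64(1), np.int64(-1), np.int64(1), np.int64(-1), np.int64(1), np.int64(-1)), 0, array([ 0.3989,  0.4266,  0.3355,  0.2554,  5.2095,  1.5708,  0.0323,
       -0.0438]))
(np.float64(0.07656819384501279), (np.int64(-1), np.int64(1), np.int64(-1), np.int64(1), np.int64(-1), np.int64(1), np.int64(-1)), 0, array([ 0.3989,  0.4266,  0.3355,  0.2554, 10.1329,  1.5708,  0.0323,
       -0.0438]))
(np.float64(0.0765681938450128), (np.int64(-1), np.int64(1), np.int64(-1), np.int64(1), np.int64(-1), np.int64(1), np.int64(-1)), 0, array([ 0.3989,  0.4266,  0.3355,  0.2554, -4.2239,  1.5708,  0.0323,
       -0.0438]))
```

```bash
cat > kin.py <<'E'
import numpy as np, json
from scipy.optimize import least_squares
from scipy.spatial.transform import Rotation as R
S=np.array([-1,1,-1,1,-1,1,-1])
LO=np.array([-3.01,-.46,-1.47,.13,-1,.04,-2.66]);HI=np.array([3.01,2.08,1.51,2.56,4.14,2.09,2.66])
def fk(q,P):
    # P: h,(x,y,z) offsets after j2/3, after j4/5, after j6/7 ; x before j4
    q=np.asarray(q)*S
    M=R.from_euler('z',q[0]); p=M.apply([P[9],P[10],P[0]])
    M=M*R.from_euler('yz',[q[1],0]); p=p+M.apply([0,P[11],0]); M=M*R.from_euler('z',q[2]); p=p+M.apply([P[1],P[2],P[3]])
    M=M*R.from_euler('y',q[3]); p=p+M.apply([P[4],P[12],0]); M=M*R.from_euler('z',q[4]); p=p+M.apply([0,P[5],P[6]])
    M=M*R.from_euler('y',q[5]); p=p+M.apply([P[7],P[13],0]); M=M*R.from_euler('z',q[6]+np.pi/2); p=p+M.apply([0,0,P[8]])
    return p,M
if __name__=='__main__':
    D=json.load(open('log.json'))
    print('ori',[np.round((fk(q,np.zeros(14))[1].inv()*R.from_quat(e)).as_rotvec(),3).tolist() for q,p,e,_ in D])
    z=least_squares(lambda P:np.r_[np.concatenate([(fk(q,P)[0]-p) for q,p,e,_ in D]),1e-3*(P-[.36,0,0,.42,0,0,.4,0,.2,0,0,0,0,0])],np.zeros(14)+.1)
    print(z.x.round(3)); print(np.round([fk(q,z.x)[0]-p for q,p,e,_ in D],4).tolist()); json.dump(list(z.x),open('P.json','w'))
E
python3 kin.py
```

```text
ori [[0.003, -0.001, -0.0], [0.0, -0.0, 0.0], [-0.0, 0.0, -0.0], [-0.0, -0.0, -0.0], [-0.0, -0.0, 0.0]]
[ 0.342  0.001 -0.013  0.566 -0.002  0.     0.344  0.     0.306 -0.003
 -0.01  -0.01  -0.013  0.   ]
[[0.0, 0.0001, 0.0002], [-0.0002, -0.0, -0.0002], [-0.0001, 0.0, 0.0], [0.0001, 0.0, 0.0], [0.0001, -0.0, -0.0]]
```

```bash
cat > ik.py <<'E'
from kin import *
P=json.load(open('P.json'))
def ik(pos,M,q0s,m=0.03):
    out=[]
    for q0 in q0s:
        z=least_squares(lambda q:np.r_[(fk(q,P)[0]-pos)*5,(fk(q,P)[1].inv()*M).as_rotvec(),1e-3*(q-q0)],np.clip(q0,LO+m+.01,HI-m-.01),bounds=(LO+m,HI-m),max_nfev=60)
        q=z.x; e=np.linalg.norm(fk(q,P)[0]-pos)+np.linalg.norm((fk(q,P)[1].inv()*M).as_rotvec())
        if e<.02: out.append((np.abs(q-q0).max(),q))
    return out
def tool(az,pitch,xup=1):
    # z pointing at azimuth az, pitch below horizontal; x up or down
    z=np.array([np.cos(pitch)*np.cos(az),np.cos(pitch)*np.sin(az),-np.sin(pitch)]); y=np.cross(z,[0,0,xup]); y/=np.linalg.norm(y); x=np.cross(y,z)
    return R.from_matrix(np.c_[x,y,z])
if __name__=='__main__':
    rng=np.random.default_rng(0); q0s=[LO+(HI-LO)*rng.random(7) for _ in range(14)]
    for xup in (1,-1):
        for az in (-60,-30,0,30,60,90):
            for pi in (0,25,45):
                o=ik(np.array([.513,0,.15]),tool(np.radians(az),np.radians(pi),xup),q0s)
                print(xup,az,pi,len(o),[np.round(q,1).tolist() for _,q in sorted(o,key=lambda t:-np.minimum(t[1]-LO,HI-t[1]).min())[:2]])
E
python3 ik.py
```

```text
1 -60 0 8 [[-0.7, 1.3, -0.1, 2.1, 1.4, 1.6, 1.3], [-0.9, 1.4, 0.2, 2.1, 1.3, 1.2, 1.3]]
1 -60 25 4 [[-0.4, 1.1, -0.4, 2.2, 1.5, 1.5, 1.4], [-0.7, 1.1, 0.0, 2.2, 1.5, 1.1, 1.4]]
1 -60 45 4 [[-0.2, 0.9, -0.5, 2.2, 1.5, 1.2, 1.6], [-0.4, 0.9, -0.2, 2.2, 1.5, 0.9, 1.6]]
1 -30 0 4 [[-0.6, 1.5, -0.1, 2.5, 1.7, 2.0, 0.7], [-0.7, 1.5, -0.1, 2.5, 1.8, 1.9, 0.7]]
1 -30 25 0 []
1 -30 45 5 [[0.0, 1.0, -0.9, 2.5, 1.9, 1.5, 1.7], [-0.1, 0.9, -0.6, 2.5, 2.0, 1.3, 1.6]]
1 0 0 0 []
1 0 25 0 []
1 0 45 0 []
1 30 0 1 [[0.8, 1.6, -0.6, 2.5, 4.1, 1.5, 2.6]]
1 30 25 0 []
1 30 45 2 [[0.5, 0.9, -0.6, 2.5, 3.2, 0.8, 2.3], [0.5, 0.9, -0.5, 2.5, 3.3, 0.8, 2.2]]
1 60 0 6 [[1.2, 1.7, -1.2, 2.1, -0.7, 0.3, 1.0], [1.3, 1.8, -1.3, 2.1, -0.4, 0.2, 0.8]]
1 60 25 3 [[1.2, 1.6, -1.4, 2.2, 1.6, 0.3, -1.5], [1.1, 1.4, -1.1, 2.2, 4.1, 0.1, 2.2]]
1 60 45 6 [[1.0, 1.2, -1.3, 2.2, 1.6, 0.4, -1.8], [0.9, 1.1, -1.1, 2.2, 1.7, 0.2, -1.9]]
1 90 0 6 [[1.0, 1.6, -1.1, 1.7, -0.2, 1.0, 0.5], [0.8, 1.4, -0.7, 1.7, -0.7, 1.2, 1.0]]
1 90 25 8 [[0.8, 1.2, -0.7, 1.8, -0.5, 0.8, 0.8], [1.0, 1.4, -1.1, 1.8, 0.0, 0.8, 0.3]]
1 90 45 8 [[0.8, 
[... 620 characters left out ...]
.5, 0.8, 0.2], [1.1, 1.8, -1.1, 2.5, 3.7, 0.9, -0.0]]
-1 30 25 0 []
-1 30 45 5 [[0.8, 1.2, -1.2, 2.5, 2.5, 0.9, -0.1], [0.8, 1.1, -1.1, 2.5, 2.7, 0.8, -0.3]]
-1 60 0 7 [[1.2, 1.7, -1.2, 2.1, -0.7, 0.3, -2.1], [1.2, 1.7, -1.2, 2.1, -0.7, 0.3, -2.1]]
-1 60 25 6 [[1.2, 1.5, -1.4, 2.2, 1.6, 0.2, 1.7], [1.2, 1.6, -1.4, 2.2, 1.6, 0.3, 1.7]]
-1 60 45 6 [[1.0, 1.2, -1.2, 2.2, 1.6, 0.3, 1.4], [1.0, 1.2, -1.3, 2.2, 1.6, 0.3, 1.4]]
-1 90 0 8 [[1.0, 1.5, -0.9, 1.7, -0.5, 1.0, -2.4], [0.8, 1.4, -0.7, 1.7, -0.7, 1.2, -2.1]]
-1 90 25 7 [[0.8, 1.1, -0.6, 1.8, -0.6, 0.9, -2.2], [0.8, 1.2, -0.7, 1.8, -0.5, 0.8, -2.4]]
-1 90 45 10 [[0.6, 1.0, -0.5, 1.9, -0.6, 0.7, -2.4], [0.5, 0.9, -0.3, 1.9, -0.7, 0.7, -2.2]]
```

```bash
cat > plan.py <<'E'
from h import *
from ik import ik,tool,fk,P,LO,HI
def pick(az,tilt=-20):  # tool x at azimuth az (deg), z down, then turned about tool y
    a=np.radians(az); return R.from_matrix(np.c_[[np.cos(a),np.sin(a),0],[np.sin(a),-np.cos(a),0],[0,0,-1]])*R.from_euler('y',tilt,degrees=True)
def up(az,lean=0,pitch=20): # bar upright; lean (deg) top towards -x ; pitch below level
    return R.from_euler('y',-lean,degrees=True)*tool(np.radians(az),np.radians(pitch),1)
def rows(W,check=True):
    s=r.get_state(); p0=np.array(s['tool_pos']); M0=R.from_quat(s['eef_rot']); q=np.array(s['q'])
    for p,M in W:
        t=M0.inv().apply(np.array(p)-p0); v=(M0.inv()*M).as_rotvec()
        o=ik(np.array(p),M,[q],0.005) if check else []
        print('turn',np.round(v,3).tolist(),'tr',np.round(t,4).tolist(), np.round(o[0][1],2).tolist() if o else 'NO IK')
        if o:q=o[0][1]
E
python3 - <<'E'
from plan import *
A=27.2;M=pick(A)
rows([([.497,.320,.15],M),([.497,.320,.048],M),([.497,.320,.42],M),([.45,.1,.42],pick(45)),([.42,-.1,.42],pick(60)),([.45,-.22,.42],pick(90)),([.47,-.2,.40],up(90,0,60)),([.49,-.18,.36],up(90,0,20)),([.49,-.18,.23],up(90,10,20)),([.49,0,.21],up(90,10,20)),([.513,0,.1315],up(90,0,20))])
E
```

```text
turn [-0.29, -0.025, 0.231] tr [0.0711, 0.0581, 0.1171] [-0.81, 0.97, 0.4, 1.45, -0.37, 1.16, -1.4]
turn [-0.29, -0.025, 0.231] tr [0.0995, 0.0929, 0.2086] [-0.79, 1.1, 0.36, 1.47, -0.42, 1.01, -1.37]
turn [-0.29, -0.025, 0.231] tr [-0.0042, -0.0342, -0.1252] [-0.82, 0.72, 0.47, 1.11, -0.28, 1.72, -1.49]
turn [-0.387, -0.079, -0.061] tr [-0.1759, 0.1111, -0.1272] [-0.67, 0.47, 0.43, 1.59, -0.01, 1.43, -1.03]
turn [-0.466, -0.124, -0.308] tr [-0.3227, 0.25, -0.1345] [-0.39, 0.34, 0.45, 1.8, 0.18, 1.2, -0.55]
turn [-0.611, -0.212, -0.806] tr [-0.3758, 0.3589, -0.1594] [-0.11, 0.32, 0.37, 1.82, 0.28, 0.96, 0.08]
turn [-0.216, 0.584, -1.002] tr [-0.3432, 0.3609, -0.1481] [0.56, 0.53, 0.01, 1.55, -0.45, 1.39, 0.73]
turn [0.148, 1.216, -1.072] tr [-0.3049, 0.3698, -0.1187] [0.78, 0.88, -0.18, 1.48, -0.76, 1.68, 0.9]
turn [0.002, 1.275, -1.176] tr [-0.2687, 0.4142, -0.002] [0.83, 1.05, -0.22, 1.56, -0.74, 1.46, 1.21]
turn [0.002, 1.275, -1.176] tr [-0.1507, 0.2816, 0.034] [0.68, 1.02, -0.38, 1.91, -0.95, 1.07, 1.35]
turn [0.148, 1.216, -1.072] tr [-0.112, 0.3207, 0.0946] [0.61, 1.16, -0.3, 1.77, -0.91, 1.11, 1.21]
```

Request:
jog_arm --turn '[[-0.29,-0.025,0.231],[-0.29,-0.025,0.231],[-0.29,-0.025,0.231],[-0.29,-0.025,0.231],[-0.29,-0.025,0.231]]' --translation '[[0.071,0.058,0.117],[0.071,0.058,0.117],[0.071,0.058,0.117],[0.071,0.058,0.117],[0.071,0.058,0.117]]' --grip '[0.55,0.55,0.55,0.55,0.55]' --force 40

```text
clock: 8.78
tool_pos: [0.499, 0.3184, 0.1526]
eef_rot: [0.958, 0.23, -0.168, 0.04]
contact_force: [0.2, 0.4, 0.6]
opening: 0.461
finger_force: 0.0
```

```bash
python3 - <<'E'
from plan import *
from look import *
log(); snap('wrist','w3.png'); bars('wrist')
E
python3 kin.py; python3 - <<'E'
from plan import *
M=pick(27.2);rows([([.497,.320,.048],M),([.497,.320,.42],M)])
E
```

```text
t 8.78 p [0.499  0.3184 0.1526] q [-0.8   0.96  0.38  1.44 -0.36  1.16 -1.41] f [0.2 0.4 0.6] open 0.461
[[0.838, 0.455, -0.302], [0.428, -0.891, -0.154], [-0.34, -0.0, -0.941]]
wrist bar_long p0.96 c [477.2 310.2] len 197.6 wid 17.1 ang 27.2 px 261 289 50 293
wrist bar_mid p0.97 c [257.8 260.7] len 81.2 wid 17.3 ang 49.9 px 205 243 345 382
wrist bar_mid p0.79 c [518.3 262.7] len 158.2 wid 18.0 ang 30.0 px 347 396 60 265
wrist bar_mid p0.67 c [373.6 474.4] len 71.6 wid 13.2 ang -24.7 px 0 45 194 247
wrist bar_short p0.78 c [437.8 378.7] len 157.8 wid 19.0 ang 32.4 px 114 197 95 281
wrist bar_short p0.67 c [476.7 310.5] len 197.1 wid 16.4 ang 27.3 px 261 289 51 293
ori [[0.003, -0.001, -0.0], [0.0, -0.0, 0.0], [-0.0, 0.0, -0.0], [-0.0, -0.0, -0.0], [-0.0, -0.0, 0.0], [-0.0, 0.0, 0.0]]
[ 0.346  0.    -0.014  0.563  0.     0.     0.344  0.     0.307  0.
 -0.01  -0.01  -0.014  0.   ]
[[0.0, 0.0002, 0.0002], [-0.0003, -0.0001, -0.0001], [-0.0001, 0.0, -0.0001], [0.0001, 0.0, 0.0], [0.0001, -0.0001, 0.0], [0.0, 0.0001, -0.0]]
turn [-0.001, -0.002, -0.001] tr [0.0345, -0.0007, 0.098] [-0.79, 1.1, 0.34, 1.46, -0.4, 1.0, -1.39]
turn [-0.001, -0.002, -0.001] tr [-0.092, -0.0009, -0.2518] [-0.81, 0.72, 0.45, 1.11, -0.27, 1.72, -1.5]
```

Request:
jog_arm --turn '[[0,0,0],[0,0,0],[0,0,0],[0,0,0],[0,0,0],[0,0,0],[0,0,0],[0,0,0],[0,0,0],[0,0,0]]' --translation '[[0.02,-0.001,0.055],[0.0355,-0.001,0.098],[0.0355,-0.001,0.098],[0.0355,-0.001,0.098],[0.0355,-0.001,0.098],[0.0355,-0.001,0.098],[0.0355,-0.001,0.098],[0.019,-0.001,0.051],[-0.002,-0.001,-0.006],[-0.019,-0.001,-0.053]]' --grip '[0.55,0.55,0.55,1,1,1,1,1,1,1]' --force 40

```text
clock: 10.22
tool_pos: [0.4977, 0.3224, 0.2086]
eef_rot: [0.957, 0.232, -0.167, 0.04]
contact_force: [-0.1, 1.4, -3.0]
opening: 0.168
finger_force: 40.0
```

```bash
python3 - <<'E'
from plan import *
log()
rows([([.47,.25,.42],pick(35)),([.45,.1,.42],pick(45)),([.42,-.1,.42],pick(60)),([.45,-.22,.42],pick(90))])
E
```

```text
t 10.22 p [0.4977 0.3224 0.2086] q [-0.82  0.9   0.4   1.4  -0.34  1.26 -1.43] f [-0.1  1.4 -3. ] open 0.168
[[0.836, 0.458, -0.302], [0.431, -0.889, -0.155], [-0.339, -0.001, -0.941]]
turn [-0.046, -0.003, -0.126] tr [-0.1261, 0.0516, -0.1793] [-0.81, 0.61, 0.44, 1.33, -0.18, 1.6, -1.33]
turn [-0.106, -0.003, -0.291] tr [-0.2075, 0.1757, -0.15] [-0.67, 0.47, 0.44, 1.59, -0.02, 1.43, -1.03]
turn [-0.195, -0.003, -0.537] tr [-0.3188, 0.3397, -0.1099] [-0.4, 0.34, 0.46, 1.8, 0.18, 1.2, -0.55]
turn [-0.373, -0.003, -1.029] tr [-0.3455, 0.4601, -0.1004] [-0.12, 0.31, 0.38, 1.82, 0.28, 0.96, 0.09]
```

Request:
jog_arm --turn '[[-0.046,-0.003,-0.126],[-0.046,-0.003,-0.126],[-0.046,-0.003,-0.126],[-0.046,-0.003,-0.126],[-0.106,-0.003,-0.291],[-0.106,-0.003,-0.291],[-0.106,-0.003,-0.291],[-0.195,-0.003,-0.537],[-0.195,-0.003,-0.537],[-0.195,-0.003,-0.537],[-0.195,-0.003,-0.537],[-0.373,-0.003,-1.029],[-0.373,-0.003,-1.029],[-0.373,-0.003,-1.029],[-0.373,-0.003,-1.029],[-0.373,-0.003,-1.029]]' --translation '[[-0.126,0.052,-0.179],[-0.126,0.052,-0.179],[-0.126,0.052,-0.179],[-0.126,0.052,-0.179],[-0.208,0.176,-0.15],[-0.208,0.176,-0.15],[-0.208,0.176,-0.15],[-0.319,0.34,-0.11],[-0.319,0.34,-0.11],[-0.319,0.34,-0.11],[-0.319,0.34,-0.11],[-0.346,0.46,-0.1],[-0.346,0.46,-0.1],[-0.346,0.46,-0.1],[-0.346,0.46,-0.1],[-0.346,0.46,-0.1]]' --grip '[1,1,1,1,1,1,1,1,1,1,1,1,1,1,1,1]'

```text
clock: 12.22
tool_pos: [0.4499, -0.219, 0.419]
eef_rot: [0.696, 0.696, -0.124, 0.122]
contact_force: [0.0, 0.1, -3.8]
opening: 0.166
finger_force: 40.0
```

```bash
python3 - <<'E'
from plan import *
log()
rows([([.47,-.2,.40],up(90,0,60)),([.48,-.2,.38],up(90,0,40)),([.49,-.2,.36],up(90,0,20)),([.488,-.2,.3],up(90,10.5,20))])
E
```

```text
t 12.22 p [ 0.4499 -0.219   0.419 ] q [-0.12  0.32  0.37  1.82  0.28  0.96  0.08] f [ 0.   0.1 -3.8] open 0.166
[[-0.001, 1.0, -0.003], [0.939, -0.0, -0.343], [-0.343, -0.003, -0.939]]
turn [-0.003, 0.874, -0.001] tr [0.0244, 0.0202, 0.0112] [0.56, 0.53, 0.01, 1.55, -0.45, 1.39, 0.73]
turn [-0.003, 1.223, -0.001] tr [0.0312, 0.0302, 0.03] [0.71, 0.7, -0.08, 1.48, -0.62, 1.56, 0.84]
turn [-0.002, 1.572, -0.002] tr [0.0381, 0.0403, 0.0487] [0.8, 0.89, -0.16, 1.43, -0.75, 1.72, 0.89]
turn [-0.187, 1.567, -0.088] tr [0.0587, 0.0384, 0.1051] [0.84, 0.96, -0.21, 1.5, -0.74, 1.58, 1.14]
```

Request:
jog_arm --turn '[[0,0.175,0],[0,0.35,0],[0,0.525,0],[0,0.7,0],[0,0.874,0],[0,1.05,0],[0,1.223,0],[0,1.4,0],[-0.002,1.572,-0.002],[-0.002,1.572,-0.002],[-0.187,1.567,-0.088],[-0.187,1.567,-0.088],[-0.187,1.567,-0.088],[-0.187,1.567,-0.088]]' --translation '[[0.005,0.004,0.002],[0.01,0.008,0.004],[0.015,0.012,0.007],[0.02,0.016,0.009],[0.0244,0.02,0.011],[0.028,0.025,0.02],[0.031,0.03,0.03],[0.035,0.035,0.04],[0.038,0.04,0.049],[0.038,0.04,0.049],[0.059,0.038,0.105],[0.059,0.038,0.105],[0.059,0.038,0.105],[0.059,0.038,0.105]]' --grip '[1,1,1,1,1,1,1,1,1,1,1,1,1,1]'

```text
clock: 13.98
tool_pos: [0.4877, -0.2012, 0.3026]
eef_rot: [0.54, 0.616, 0.456, -0.349]
contact_force: [-0.3, -0.3, -2.6]
opening: 0.168
finger_force: 40.0
```

```bash
cat > see.py <<'E'
from plan import *
from look import *
import sys
def bore():
    for n in ('bore_mouth','ram_nose','press'):
        print(n,[(np.round(d['position'],4).tolist(),round(d['p'],2)) for d in models.place_of('wrist',n)][:2])
E
python3 - <<'E'
from see import *
log(); a=snap('wrist','w4.png'); bore(); b=snap('scene','s4.png')
cv2.imwrite('pics/c4.png',np.hstack([a[:, :,::-1],cv2.resize(b[120:320,130:400,::-1],(567,420))])[:, :].astype(np.uint8))
im=cv2.imread('pics/c4.png'); cv2.imwrite('pics/c4.png',cv2.resize(im,(800,298)))
E
```

```text
t 13.97 p [ 0.4877 -0.2012  0.3026] q [ 0.78  0.95 -0.08  1.5  -0.8   1.64  1.21] f [-0.3 -0.3 -2.6] open 0.168
[[-0.174, 0.983, 0.062], [0.346, 0.002, 0.938], [0.922, 0.184, -0.341]]
bore_mouth []
ram_nose []
press []
```

View pics/c4.png

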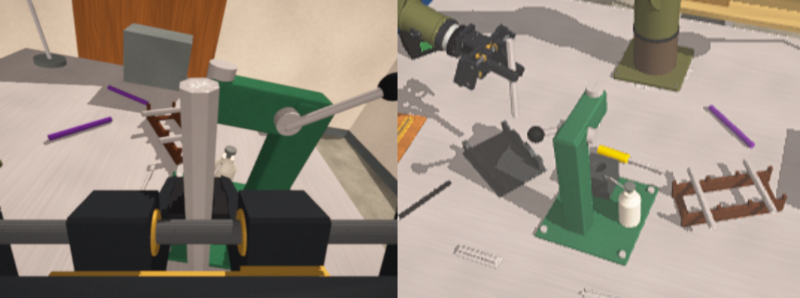

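```bash
cat >> plan.py <<'E'
B=np.array([.5135,.0018])
def ins(d,tan,low,y=0,xm=None,B=B):
    th=np.arctan(tan); xm=(-max(4.3,d*tan*500)/1000 if tan>.12 else -d*tan/2) if xm is None else xm
    b=np.array([B[0]+xm+d*tan,B[1]+y,.08-d])
    return b+low*np.array([-np.sin(th),0,np.cos(th)]), up(90,np.degrees(th))
SEQ=[(-.012,.185),(0,.185),(.015,.185),(.03,.185),(.045,.185),(.052,.17),(.057,.13),(.062,.08),(.066,.03),(.069,0),(.071,0)]
E
python3 - <<'E'
from plan import *
rows([ins(-.012,.185,.1215,-.2),ins(-.012,.185,.1215,-.08)]+[ins(d,t,.1215) for d,t in SEQ])
E
```

```text
turn [-0.001, 0.002, 0.001] tr [-0.081, -0.0181, 0.0331] [0.78, 1.08, -0.08, 1.53, -0.79, 1.54, 1.31]
turn [-0.001, 0.002, 0.001] tr [-0.0397, -0.0181, 0.1458] [0.67, 1.02, -0.14, 1.79, -0.91, 1.32, 1.4]
turn [-0.001, 0.002, 0.001] tr [-0.0122, -0.018, 0.2209] [0.64, 1.01, -0.29, 1.93, -0.99, 1.12, 1.42]
turn [-0.001, 0.002, 0.001] tr [-0.0236, -0.018, 0.2251] [0.64, 1.03, -0.29, 1.92, -0.99, 1.11, 1.43]
turn [-0.001, 0.002, 0.001] tr [-0.038, -0.018, 0.2303] [0.64, 1.06, -0.3, 1.91, -0.99, 1.09, 1.45]
turn [-0.001, 0.002, 0.001] tr [-0.0523, -0.018, 0.2356] [0.63, 1.09, -0.3, 1.89, -0.99, 1.08, 1.46]
turn [-0.001, 0.002, 0.001] tr [-0.0666, -0.018, 0.2408] [0.63, 1.12, -0.29, 1.88, -0.99, 1.07, 1.47]
turn [0.004, 0.002, 0.014] tr [-0.0731, -0.0171, 0.2432] [0.63, 1.13, -0.29, 1.87, -0.99, 1.08, 1.46]
turn [0.018, 0.002, 0.051] tr [-0.0777, -0.0146, 0.2449] [0.61, 1.14, -0.27, 1.85, -0.98, 1.09, 1.41]
turn [0.035, 0.002, 0.097] tr [-0.0826, -0.0101, 0.2467] [0.59, 1.15, -0.26, 1.82, -0.97, 1.12, 1.35]
turn [0.052, 0.002, 0.144] tr [-0.0868, -0.0063, 0.2482] [0.57, 1.15, -0.24, 1.79, -0.97, 1.14, 1.29]
turn [0.062, 0.002, 0.172] tr [-0.09, -0.0042, 0.2494] [0.56, 1.16, -0.23, 1.77, -0.96, 1.15, 1.25]
turn [0.062, 0.002, 0.172] tr [-0.0918, -0.0046, 0.2501] [0.56, 1.16, -0.23, 1.77, -0.96, 1.15, 1.26]
```

Request:
jog_arm --turn '[[0,0.002,0],[0,0.002,0],[0,0.002,0],[0,0.002,0],[0,0.002,0],[0,0.002,0],[0,0.002,0]]' --translation '[[-0.081,-0.018,0.033],[-0.081,-0.018,0.033],[-0.04,-0.018,0.146],[-0.04,-0.018,0.146],[-0.04,-0.018,0.146],[-0.04,-0.018,0.146],[-0.04,-0.018,0.146]]' --grip '[1,1,1,1,1,1,1]'

```text
clock: 15.1
tool_pos: [0.4852, -0.0799, 0.2101]
eef_rot: [0.541, 0.614, 0.457, -0.35]
contact_force: [0.5, -0.1, -3.5]
opening: 0.168
finger_force: 40.0
```

```bash
python3 - <<'E'
from see import *
log(); a=snap('wrist','w5.png'); bore(); b=snap('scene','s5.png'); c=snap('top')
for n in('scene','top'):
  for k in ('bore_mouth','ram_nose','press','cap_top','press_arm','bar_long'): print(n,k,[(np.round(d['position'],4).tolist(),round(d['p'],2)) for d in models.place_of(n,k)][:2])
C=lambda im,y,x,h,w:cv2.resize(im[y:y+h,x:x+w,::-1],(400,300))
cv2.imwrite('pics/c5.png',np.hstack([C(b,150,180,120,160),C(c,120,220,120,160)]))
rows([ins(d,t,.1215) for d,t in SEQ],False)
E
```

```text
t 15.1 p [ 0.4852 -0.0799  0.2101] q [ 0.68  1.02 -0.15  1.79 -0.91  1.31  1.4 ] f [ 0.5 -0.1 -3.5] open 0.168
[[-0.171, 0.983, 0.064], [0.344, -0.002, 0.939], [0.923, 0.182, -0.338]]
bore_mouth []
ram_nose [([0.5135, -0.0018, 0.2275], 0.89)]
press [([0.5093, 0.0013, -0.0028], 0.83)]
scene bore_mouth [([0.5127, 0.0002, 0.0817], 0.68)]
scene ram_nose [([0.5176, 0.0025, 0.227], 0.56)]
scene press [([0.5142, 0.0034, -0.0], 0.61), ([0.5121, 0.0001, 0.083], 0.17)]
scene cap_top [([0.592, 0.1041, 0.1336], 0.51)]
scene press_arm []
scene bar_long [([0.488, -0.0744, 0.1876], 0.54)]
top bore_mouth [([0.466, 0.3146, 0.0025], 0.72), ([0.5113, 0.0001, 0.0762], 0.64)]
top ram_nose [([0.5134, 0.0009, 0.2243], 0.79)]
top press [([0.5163, 0.001, 0.0025], 0.72)]
top cap_top [([0.796, 0.145, 0.001], 0.57), ([0.584, 0.1009, 0.1305], 0.37)]
top press_arm [([0.581, 0.0029, 0.2541], 0.8)]
top bar_long [([0.4858, -0.0848, 0.187], 0.39)]
turn [-0.0, -0.001, 0.0] tr [0.028, 0.0003, 0.0747] NO IK
turn [-0.0, -0.001, 0.0] tr [0.0165, 0.0003, 0.0789] NO IK
turn [-0.0, -0.001, 0.0] tr [0.0022, 0.0003, 0.0841] NO IK
turn [-0.0, -0.001, 0.0] tr [-0.0121, 0.0003, 0.0893] NO IK
turn [-0.0, -0.001, 0.0] tr [-0.0265, 0.0003, 0.0945] NO IK
turn [0.005, -0.001, 0.014] tr [-0.033, 0.0012, 0.0969] NO IK
turn [0.018, -0.001, 0.05] tr [-0.0376, 0.0038, 0.0985] NO IK
turn [0.035, -0.001, 0.097] tr [-0.0425, 0.0082, 0.1003] NO IK
turn [0.052, -0.001, 0.144] tr [-0.0467, 0.012, 0.1018] NO IK
turn [0.062, -0.001, 0.172] tr [-0.0499, 0.0141, 0.103] NO IK
turn [0.062, -0.001, 0.172] tr [-0.0517, 0.0137, 0.1037] NO IK
```

View pics/c5.png

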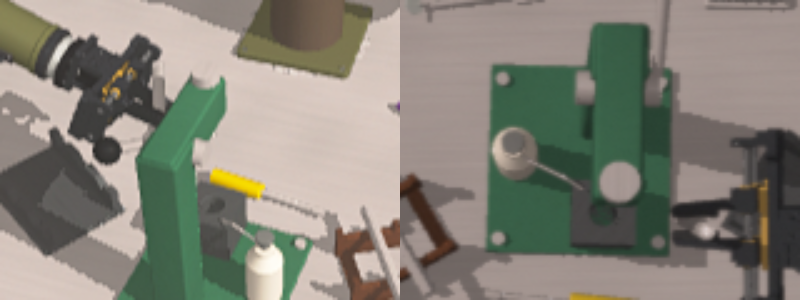

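Request:
jog_arm --turn '[[0,0,0],[0,0,0],[0,0,0],[0,0,0],[0,0,0],[0,0,0],[0,0,0],[0,0,0]]' --translation '[[0.028,0,0.037],[0.028,0,0.074],[0.028,0,0.074],[0.0165,0,0.078],[0.01,0,0.0805],[0.002,0,0.0835],[-0.005,0,0.086],[-0.005,0,0.086]]' --grip '[1,1,1,1,1,1,1,1]'

```text
clock: 17.0
tool_pos: [0.491, 0.001, 0.1765]
eef_rot: [0.54, 0.614, 0.457, -0.351]
contact_force: [0.1, 0.7, -3.4]
opening: 0.166
finger_force: 40.0
```

```bash
python3 - <<'E'
from see import *
log(); rows([ins(d,t,.1215,-.001) for d,t in SEQ],False)
E
```

```text
t 17.0 p [0.491  0.001  0.1765] q [ 0.64  1.08 -0.3   1.9  -0.99  1.09  1.45] f [ 0.1  0.7 -3.4] open 0.166
[[-0.17, 0.983, 0.062], [0.341, -0.0, 0.94], [0.924, 0.181, -0.336]]
turn [-0.0, -0.001, -0.001] tr [0.0333, 0.0003, -0.0123] NO IK
turn [-0.0, -0.001, -0.001] tr [0.0218, 0.0003, -0.0081] NO IK
turn [-0.0, -0.001, -0.001] tr [0.0075, 0.0003, -0.0029] NO IK
turn [-0.0, -0.001, -0.001] tr [-0.0069, 0.0003, 0.0023] NO IK
turn [-0.0, -0.001, -0.001] tr [-0.0212, 0.0004, 0.0075] NO IK
turn [0.005, -0.001, 0.013] tr [-0.0277, 0.0012, 0.0099] NO IK
turn [0.018, -0.001, 0.05] tr [-0.0323, 0.0038, 0.0115] NO IK
turn [0.035, -0.001, 0.096] tr [-0.0372, 0.0083, 0.0133] NO IK
turn [0.052, -0.001, 0.143] tr [-0.0414, 0.0121, 0.0148] NO IK
turn [0.062, -0.001, 0.171] tr [-0.0446, 0.0142, 0.016] NO IK
turn [0.062, -0.001, 0.171] tr [-0.0464, 0.0138, 0.0167] NO IK
```

Request:
jog_arm --turn '[[0,0,0],[0,0,0],[0,0,0],[0.005,-0.001,0.013],[0.018,-0.001,0.05],[0.035,-0.001,0.096],[0.035,-0.001,0.096]]' --translation '[[-0.007,0,0.0025],[-0.014,0,0.005],[-0.021,0,0.0075],[-0.0277,0.001,0.01],[-0.0323,0.004,0.0115],[-0.0372,0.008,0.0133],[-0.0372,0.008,0.0133]]' --grip '[1,1,1,1,1,1,1]'

```text
clock: 17.88
tool_pos: [0.5064, 0.0012, 0.1393]
eef_rot: [0.562, 0.596, 0.428, -0.382]
contact_force: [-0.1, -0.2, -3.0]
opening: 0.163
finger_force: 40.0
```

```bash
python3 - <<'E'
from see import *
log(); rows([ins(d,t,.1215,-.001) for d,t in SEQ[-4:]],False)
E
```

```text
t 17.88 p [0.5064 0.0012 0.1393] q [ 0.6   1.15 -0.26  1.81 -0.97  1.11  1.34] f [-0.1 -0.2 -3. ] open 0.163
[[-0.077, 0.997, 0.027], [0.343, 0.001, 0.94], [0.936, 0.081, -0.341]]
turn [-0.001, 0.001, 0.002] tr [-0.0003, -0.0002, -0.0003] NO IK
turn [0.017, 0.001, 0.049] tr [-0.0041, 0.0041, 0.001] NO IK
turn [0.027, 0.001, 0.077] tr [-0.007, 0.0065, 0.0021] NO IK
turn [0.027, 0.001, 0.077] tr [-0.0089, 0.0063, 0.0028] NO IK
```

Request:
jog_arm --turn '[[0.017,0.001,0.049],[0.027,0.001,0.077],[0.027,0.001,0.077],[0.027,0.001,0.077],[0.027,0.001,0.077],[0.027,0.001,0.077],[0.027,0.001,0.077]]' --translation '[[-0.004,0.004,0.001],[-0.007,0.0065,0.002],[-0.008,0.0065,0.0025],[-0.009,0.0065,0.003],[-0.01,0.0065,0.0033],[-0.0105,0.0065,0.0035],[-0.0105,0.0065,0.0035]]' --grip '[1,1,1,1,1,1,1]'

```text
clock: 18.75
tool_pos: [0.5133, 0.0007, 0.1295]
eef_rot: [0.579, 0.579, 0.406, -0.406]
contact_force: [-0.3, -0.4, -1.1]
opening: 0.163
finger_force: 40.0
```

```bash
python3 - <<'E'
from see import *
log();b=snap('scene','s6.png'); c=snap('top')
C=lambda im,y,x,h,w:cv2.resize(im[y:y+h,x:x+w,::-1],(400,300))
cv2.imwrite('pics/c6.png',np.hstack([C(b,150,180,120,160),C(c,120,220,120,160)]))
E
```

```text
t 18.75 p [0.5133 0.0007 0.1295] q [ 0.57  1.17 -0.24  1.77 -0.95  1.15  1.25] f [-0.3 -0.4 -1.1] open 0.163
[[0.001, 1.0, 0.0], [0.341, -0.001, 0.94], [0.94, -0.001, -0.341]]
```

View pics/c6.png

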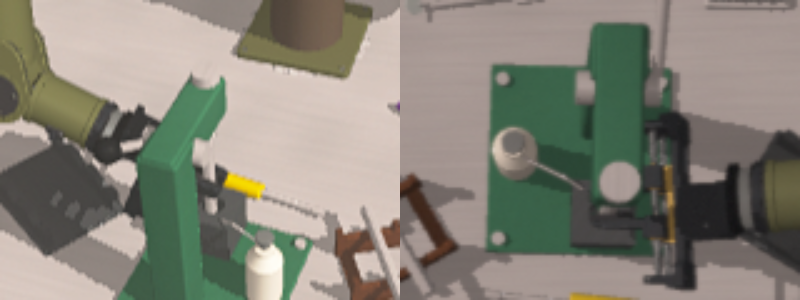

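Request:
jog_arm --turn '[[0,0,0],[0,0,0],[0,0,0],[0,0,0],[0,0,0],[0,0,0]]' --translation '[[-0.001,0,0.0003],[-0.002,0,0.0007],[-0.003,0,0.001],[-0.003,0,0.001],[-0.003,0,0.001],[-0.003,0,0.001]]' --grip '[1,1,1,1,1,1]'

```text
clock: 19.6
tool_pos: [0.5135, 0.0021, 0.1293]
eef_rot: [0.577, 0.578, 0.408, -0.408]
contact_force: [-1.2, -0.1, 10.1]
opening: 0.165
finger_force: 40.0
```

```bash
python3 - <<'E'
from see import *
log()
rows([ins(d,t,.1195,-.001) for d,t in SEQ[::-1][1:]],False)
E
```

```text
t 19.6 p [0.5135 0.0021 0.1293] q [ 0.57  1.17 -0.24  1.77 -0.95  1.15  1.25] f [-1.2 -0.1 10.1] open 0.165
[[-0.001, 1.0, -0.001], [0.335, 0.001, 0.942], [0.942, 0.001, -0.335]]
turn [-0.001, -0.008, 0.001] tr [0.0007, 0.0, -0.0016] NO IK
turn [-0.011, -0.008, -0.027] tr [0.0034, -0.0026, -0.0026] NO IK
turn [-0.028, -0.008, -0.074] tr [0.0069, -0.007, -0.0038] NO IK
turn [-0.044, -0.008, -0.121] tr [0.011, -0.0123, -0.0053] NO IK
turn [-0.058, -0.008, -0.157] tr [0.0151, -0.0156, -0.0067] NO IK
turn [-0.062, -0.008, -0.171] tr [0.0214, -0.0177, -0.009] NO IK
turn [-0.062, -0.008, -0.171] tr [0.0355, -0.0205, -0.014] NO IK
turn [-0.062, -0.008, -0.171] tr [0.0497, -0.0232, -0.019] NO IK
turn [-0.062, -0.008, -0.171] tr [0.0638, -0.026, -0.024] NO IK
turn [-0.062, -0.008, -0.171] tr [0.0751, -0.0282, -0.028] NO IK
```

Request:
jog_arm --turn '[[0,0,0],[-0.011,0,-0.027],[-0.028,0,-0.074],[-0.044,0,-0.121],[-0.058,0,-0.157],[-0.062,0,-0.171],[-0.062,0,-0.171],[-0.062,0,-0.171],[-0.062,0,-0.171],[-0.062,0,-0.171],[-0.062,0,-0.171]]' --translation '[[0.0035,0,-0.0015],[0.0065,-0.0026,-0.0026],[0.01,-0.007,-0.004],[0.014,-0.0123,-0.0053],[0.018,-0.0156,-0.007],[0.0245,-0.0177,-0.009],[0.0385,-0.0205,-0.0142],[0.053,-0.0232,-0.0195],[0.067,-0.026,-0.0245],[0.08,-0.0285,-0.029],[0.08,-0.0285,-0.029]]' --grip '[1,1,1,1,1,1,1,1,1,1,1]'

```text
clock: 20.98
tool_pos: [0.4829, -0.0002, 0.2118]
eef_rot: [0.54, 0.614, 0.455, -0.352]
contact_force: [-6.5, -5.1, -2.0]
opening: 0.164
finger_force: 46.2
```

```bash
python3 - <<'E'
from see import *
s=log()
M=up(90,10.5)
rows([([.486,-.1,.212],M),([.486,-.2,.25],M),([.48,-.2,.33],up(90,0,20)),([.46,-.22,.36],up(90,0,60)),([.45,-.24,.36],pick(90))])
E
```

```text
t 20.98 p [ 4.829e-01 -2.000e-04  2.118e-01] q [ 0.67  1.01 -0.34  1.92 -0.96  1.09  1.39] f [-6.5 -5.1 -2. ] open 0.164
[[-0.169, 0.984, 0.06], [0.343, 0.002, 0.939], [0.924, 0.179, -0.337]]
turn [-0.003, 0.001, -0.003] tr [-0.0345, 0.0029, -0.0936] [0.76, 1.04, -0.26, 1.74, -0.82, 1.28, 1.31]
turn [-0.003, 0.001, -0.003] tr [-0.0336, 0.0095, -0.2004] [0.85, 1.03, -0.21, 1.52, -0.73, 1.52, 1.2]
turn [0.06, 0.001, 0.17] tr [0.0413, 0.0179, -0.2277] [0.81, 0.92, -0.16, 1.47, -0.73, 1.68, 0.95]
turn [0.117, -0.695, 0.142] tr [0.0655, 0.0035, -0.2579] [0.61, 0.57, -0.01, 1.59, -0.44, 1.31, 0.79]
turn [0.18, -1.565, 0.086] tr [0.0604, -0.0063, -0.2772] [0.02, 0.38, 0.24, 1.91, 0.35, 0.8, 0.01]
```

Request:
jog_arm --turn '[[0,0,0],[0,0,0],[0,0,0],[0,0,0],[0.06,0,0.17],[0.06,0,0.17],[0.08,-0.17,0.165],[0.09,-0.34,0.16],[0.1,-0.52,0.15],[0.117,-0.695,0.142],[0.13,-0.87,0.135],[0.14,-1.04,0.125],[0.155,-1.21,0.115],[0.165,-1.39,0.1],[0.18,-1.565,0.086],[0.18,-1.565,0.086],[0.18,-1.565,0.086]]' --translation '[[-0.017,0.003,-0.047],[-0.0345,0.003,-0.0936],[-0.034,0.009,-0.145],[-0.034,0.009,-0.2],[0.041,0.018,-0.228],[0.041,0.018,-0.228],[0.047,0.014,-0.235],[0.053,0.01,-0.243],[0.06,0.007,-0.25],[0.065,0.003,-0.258],[0.065,0.001,-0.262],[0.064,-0.001,-0.266],[0.063,-0.003,-0.27],[0.062,-0.005,-0.274],[0.06,-0.006,-0.277],[0.06,-0.006,-0.277],[0.06,-0.006,-0.277]]' --grip '[1,1,1,1,1,1,1,1,1,1,1,1,1,1,1,1,1]'

```text
clock: 23.1
tool_pos: [0.4507, -0.2393, 0.3582]
eef_rot: [0.697, 0.696, -0.122, 0.121]
contact_force: [-0.4, -0.8, -2.7]
opening: 0.167
finger_force: 40.0
```

```bash
python3 - <<'E'
from see import *
s=log(); snap('wrist','w7.png'); 
for c in('wrist',):
  for k in ('notch1','v_rack','bar_long'): print(c,k,[(np.round(d['position'],4).tolist(),round(d['p'],2)) for d in models.place_of(c,k)][:4])
bars('wrist',('bar_long',),.36)
snap('top');
for k in ('notch0','notch1','notch2','v_rack','bar_long','bar_mid','bar_short'): print('top',k,[(np.round(d['position'],4).tolist(),round(d['p'],2)) for d in models.place_of('top',k)][:4])
M=pick(145.6)
rows([([.457,-.2986,.25],M),([.457,-.2986,.12],M)])
E
```

```text
t 23.1 p [ 0.4507 -0.2393  0.3582] q [-0.05  0.39  0.36  1.91  0.28  0.78  0.08] f [-0.4 -0.8 -2.7] open 0.167
[[0.002, 1.0, -0.002], [0.941, -0.002, -0.337], [-0.337, -0.001, -0.941]]
wrist notch1 [([0.5421, -0.2104, 0.0402], 0.81), ([0.473, -0.3124, 0.0407], 0.76), ([0.5052, -0.2611, 0.045], 0.71)]
wrist v_rack [([0.5057, -0.2672, -0.0027], 0.65)]
wrist bar_long [([0.4511, -0.2625, 0.36], 0.91)]
wrist bar_long p0.78 c [ 450.4 -242.3] len 158.9 wid 16.8 ang 89.5 px 253 308 109 382
top notch0 [([0.5078, -0.2655, 0.0415], 0.94), ([0.5451, -0.215, 0.0432], 0.7)]
top notch1 [([0.5078, -0.2655, 0.0415], 0.94), ([0.5451, -0.215, 0.0432], 0.7)]
top notch2 [([0.5078, -0.2655, 0.0415], 0.94), ([0.5451, -0.215, 0.0432], 0.7)]
top v_rack [([0.5114, -0.2655, -0.0015], 0.96), ([0.4275, 0.3747, 0.0495], 0.28)]
top bar_long [([0.509, -0.2674, -0.0017], 0.7), ([0.4133, 0.0381, -0.0015], 0.6)]
top bar_mid [([0.2674, 0.5237, 0.0066], 0.93), ([0.5029, 0.2584, 0.0419], 0.91), ([0.2052, 0.2766, 0.0098], 0.71)]
top bar_short [([0.4271, 0.3784, 0.0466], 0.7)]
turn [-0.331, -0.001, -0.914] tr [-0.0189, 0.0052, 0.1223] [0.57, 0.5, -0.15, 2.13, 0.64, 0.21, 0.82]
turn [-0.331, -0.001, -0.914] tr [0.0254, 0.0051, 0.2446] [0.87, 0.85, -0.67, 2.21, 1.89, 0.55, -0.39]
```

View pics/w7.png

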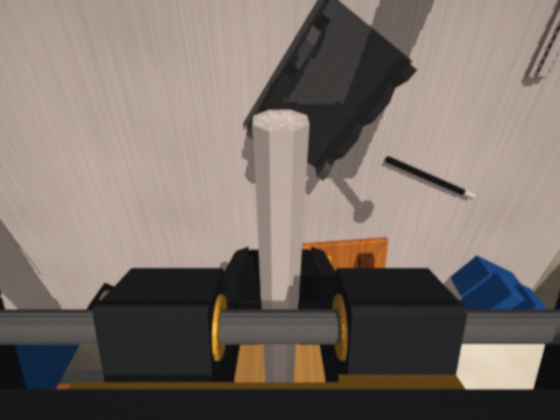

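```bash
cat >> plan.py <<'E'
CR=np.array([.5078,-.263]); YR=np.array([.569,.822]); XR=np.array([.822,-.569]); AZR=-34.7
E
python3 - <<'E'
from see import *
from plan import *
for k in (-1,0,1):
    n=CR+k*.06*YR+.022*XR; print(n)
    M=pick(AZR)
    rows([([.45,-.24,.36],pick(45)),([*(n-[.03,0]),.3],pick(0)),([*n,.25],M),([*n,.12],M),([*n,.044],M)])
E
```

```text
[ 0.491744 -0.324838]
turn [0.268, -0.002, 0.736] tr [-0.0012, -0.0017, -0.0011] [-0.1, 0.54, 0.54, 1.7, 0.06, 1.1, -0.42]
turn [0.536, -0.003, 1.474] tr [-0.0605, 0.0101, 0.0842] [0.14, 0.78, 0.64, 1.47, -0.22, 1.29, -0.8]
turn [0.742, -0.003, 2.044] tr [-0.0434, 0.04, 0.1313] [0.21, 0.91, 0.7, 1.38, -0.48, 1.39, -1.21]
turn [0.742, -0.003, 2.044] tr [0.0008, 0.0399, 0.2535] [0.23, 1.06, 0.63, 1.47, -0.57, 1.17, -1.16]
turn [0.742, -0.003, 2.044] tr [0.0266, 0.0398, 0.325] [0.25, 1.17, 0.58, 1.48, -0.62, 1.07, -1.14]
[ 0.525884 -0.275518]
turn [0.268, -0.002, 0.736] tr [-0.0012, -0.0017, -0.0011] [-0.1, 0.54, 0.54, 1.7, 0.06, 1.1, -0.42]
turn [0.536, -0.003, 1.474] tr [-0.0141, 0.0441, 0.0675] [0.05, 0.79, 0.63, 1.44, -0.25, 1.33, -0.88]
turn [0.742, -0.003, 2.044] tr [0.003, 0.0741, 0.1145] [0.13, 0.92, 0.69, 1.37, -0.51, 1.41, -1.29]
turn [0.742, -0.003, 2.044] tr [0.0472, 0.0739, 0.2368] [0.15, 1.07, 0.62, 1.45, -0.59, 1.19, -1.24]
turn [0.742, -0.003, 2.044] tr [0.0731, 0.0738, 0.3082] [0.17, 1.17, 0.58, 1.46, -0.64, 1.08, -1.21]
[ 0.560024 -0.226198]
turn [0.268, -0.002, 0.736] tr [-0.0012, -0.0017, -0.0011] [-0.1, 0.54, 0.54, 1.7, 0.06, 1.1, -0.42]
turn [0.536, -0.003, 1.474] tr [0.0324, 0.0782, 0.0507] [-0.02, 0.81, 0.62, 1.4, -0.27, 1.37, -0.96]
turn [0.742, -0.003, 2.044] tr [0.0495, 0.1081, 0.0978] [0.05, 0.93, 0.68, 1.34, -0.53, 1.43, -1.38]
turn [0.742, -0.003, 2.044] tr [0.0937, 0.108, 0.22] [0.07, 1.08, 0.62, 1.42, -0.61, 1.21, -1.32]
turn [0.742, -0.003, 2.044] tr [0.1195, 0.1079, 0.2915] [0.09, 1.17, 0.58, 1.43, -0.66, 1.11, -1.29]
```

Request:
jog_arm --turn '[[0.067,0,0.184],[0.134,0,0.368],[0.2,0,0.552],[0.268,0,0.736],[0.335,0,0.92],[0.4,0,1.105],[0.47,0,1.29],[0.536,-0.003,1.474],[0.605,-0.003,1.66],[0.675,-0.003,1.85],[0.742,-0.003,2.044],[0.742,-0.003,2.044],[0.742,-0.003,2.044],[0.742,-0.003,2.044],[0.742,-0.003,2.044]]' --translation '[[0,0,0],[0,0,0],[0,0,0],[-0.001,-0.002,-0.001],[-0.015,0,0.02],[-0.03,0.004,0.04],[-0.045,0.007,0.06],[-0.06,0.01,0.084],[-0.055,0.02,0.1],[-0.05,0.03,0.115],[-0.043,0.04,0.131],[-0.02,0.04,0.19],[0.001,0.04,0.2535],[0.001,0.04,0.2535],[0.001,0.04,0.2535]]' --grip '[1,1,1,1,1,1,1,1,1,1,1,1,1,1,1]'

```text
clock: 25.62
tool_pos: [0.4926, -0.3255, 0.1214]
eef_rot: [0.94, -0.293, -0.165, -0.051]
contact_force: [0.3, -0.1, -2.9]
opening: 0.164
finger_force: 40.0
```

```bash
python3 - <<'E'
from see import *
s=log(); snap('wrist','w8.png'); 
for k in ('notch1','v_rack'): print(k,[(np.round(d['position'],4).tolist(),round(d['p'],2)) for d in models.place_of('wrist',k)][:4])
bars('wrist',('bar_long',),.128)
n=CR-.06*YR+.022*XR;M=pick(AZR); rows([([*n,.05],M),([*n,.044],M)],False)
E
```

```text
t 25.62 p [ 0.4926 -0.3255  0.1214] q [ 0.21  1.08  0.67  1.47 -0.6   1.19 -1.13] f [ 0.3 -0.1 -2.9] open 0.164
[[0.773, -0.568, -0.28], [-0.535, -0.823, 0.192], [-0.34, 0.001, -0.94]]
notch1 [([0.5055, -0.2622, 0.0434], 0.84), ([0.5415, -0.211, 0.0407], 0.68)]
v_rack [([0.5065, -0.2655, -0.0029], 0.69), ([0.5412, -0.2131, 0.0411], 0.19)]
wrist bar_long p0.75 c [ 495.6 -327.9] len 151.1 wid 16.5 ang -35.0 px 253 309 110 382
wrist bar_long p0.69 c [ 547.9 -325.2] len 95.9 wid 78.3 ang 57.4 px 2 331 87 289
turn [0.001, -0.005, 0.0] tr [0.023, -0.0, 0.0688] NO IK
turn [0.001, -0.005, 0.0] tr [0.025, -0.0, 0.0744] NO IK
```

View pics/w8.png

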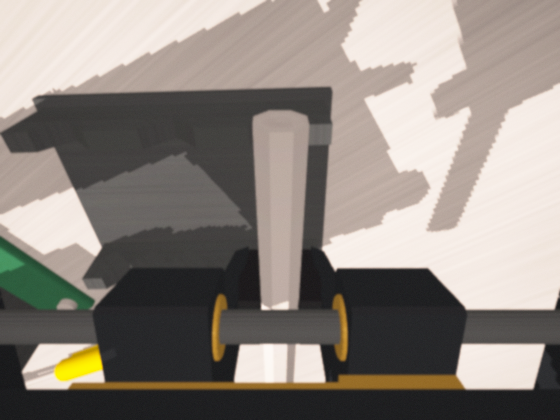

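Request:
jog_arm --turn '[[0,-0.004,0],[0,-0.004,0],[0,-0.004,0],[0,-0.004,0],[0,-0.004,0]]' --translation '[[0.012,0,0.035],[0.022,0,0.065],[0.0245,0,0.0735],[0.0255,0,0.0755],[0.0255,0,0.0755]]' --grip '[1,1,1,1,1]'

```text
clock: 26.45
tool_pos: [0.49, -0.3232, 0.0428]
eef_rot: [0.94, -0.293, -0.168, -0.053]
contact_force: [-2.6, 4.2, 6.1]
opening: 0.163
finger_force: 40.2
```

Request:
jog_arm --turn '[[0,0,0],[0,0,0],[0,0,0],[0,0,0],[0,0,0],[0,0,0]]' --translation '[[0,0,0],[0,0,0],[0,0,-0.02],[0,0,-0.08],[0,0,-0.14],[0,0,-0.19]]' --grip '[0.65,0.65,0.65,0.65,0.65,0.65]'

```text
clock: 27.2
tool_pos: [0.5453, -0.3621, 0.2214]
eef_rot: [0.94, -0.294, -0.166, -0.051]
contact_force: [0.6, -0.7, -0.2]
opening: 0.352
finger_force: 0.0
```

```bash
cat > rk.py <<'E'
from see import *
def rack(c='wrist',z=.05):
    p,M=cam(c)
    for b in ('bar_long','bar_mid','bar_short'):
        for d in models.masks_of(c,b)[:3]:
            ys,xs=np.nonzero(d['pixels'])
            if len(xs)<30: continue
            W=np.array([back(p,M,(x,y),z)[:2] for x,y in zip(xs,ys)])
            if W[:,1].mean()>-.1: continue
            cc,(w,h),a=cv2.minAreaRect(W.astype(np.float32)*1000)
            cc=np.array(cc)/1000-CR; print(c,b,round(d['p'],2),'rack x %.1f y %.1f'%(cc@XR*1000,cc@YR*1000),'size %.0f %.0f'%(w,h),'tip',max(np.abs((W-CR)@XR))*1000)
E
python3 - <<'E'
from rk import *
s=log(); snap('wrist','w9.png'); rack(); snap('top'); rack('top')
bars('top')
rows([([.44,-.2,.40],pick(0)),([.42,0,.42],pick(15)),([.46,.2,.32],pick(29.9)),([.518,.261,.2],pick(29.9))])
E
```

```text
t 27.2 p [ 0.5453 -0.3621  0.2214] q [ 0.26  1.04  0.71  1.15 -0.54  1.5  -1.24] f [ 0.6 -0.7 -0.2] open 0.352
[[0.772, -0.569, -0.282], [-0.535, -0.822, 0.194], [-0.342, 0.002, -0.94]]
wrist bar_long 0.62 rack x 1.2 y -62.6 size 17 203 tip 102.55823563241451
wrist bar_short 0.31 rack x 0.4 y -62.3 size 17 205 tip 102.55983032670503
top bar_mid p0.72 c [274.3 505.2] len 172.7 wid 15.8 ang -26.2 px 115 143 265 321
top bar_mid p0.69 c [213.2 264.1] len 172.0 wid 21.3 ang 49.4 px 190 237 292 332
top bar_mid p0.54 c [505.6 252.1] len 180.7 wid 19.7 ang 29.6 px 199 233 184 237
top bar_short p0.66 c [431.  376.4] len 166.9 wid 19.2 ang 32.9 px 158 190 213 261
top bar_short p0.37 c [410.1  51.7] len 176.9 wid 26.8 ang 84.3 px 255 315 236 247
turn [-0.208, 0.006, -0.569] tr [-0.2293, -0.0726, -0.1097] [-0.09, 0.57, 0.66, 1.55, -0.16, 1.44, -0.99]
turn [-0.299, 0.006, -0.815] tr [-0.3585, -0.2256, -0.0832] [-0.5, 0.43, 0.56, 1.68, -0.12, 1.43, -1.21]
turn [-0.388, 0.005, -1.059] tr [-0.3997, -0.4129, 0.0386] [-0.74, 0.65, 0.43, 1.59, -0.2, 1.31, -1.31]
turn [-0.388, 0.005, -1.059] tr [-0.3459, -0.4961, 0.1466] [-0.73, 0.89, 0.38, 1.45, -0.28, 1.21, -1.33]
```

View pics/w9.png

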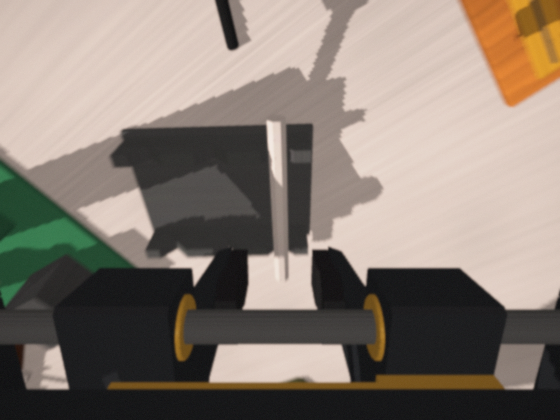

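Request:
jog_arm --turn '[[-0.208,0.006,-0.569],[-0.208,0.006,-0.569],[-0.208,0.006,-0.569],[-0.208,0.006,-0.569],[-0.208,0.006,-0.569],[-0.299,0.006,-0.815],[-0.299,0.006,-0.815],[-0.299,0.006,-0.815],[-0.299,0.006,-0.815],[-0.388,0.005,-1.059],[-0.388,0.005,-1.059],[-0.388,0.005,-1.059],[-0.388,0.005,-1.059],[-0.388,0.005,-1.059],[-0.388,0.005,-1.059],[-0.388,0.005,-1.059],[-0.388,0.005,-1.059],[-0.388,0.005,-1.059]]' --translation '[[-0.229,-0.073,-0.11],[-0.229,-0.073,-0.11],[-0.229,-0.073,-0.11],[-0.229,-0.073,-0.11],[-0.229,-0.073,-0.11],[-0.3585,-0.2256,-0.083],[-0.3585,-0.2256,-0.083],[-0.3585,-0.2256,-0.083],[-0.3585,-0.2256,-0.083],[-0.4,-0.413,0.0386],[-0.4,-0.413,0.0386],[-0.4,-0.413,0.0386],[-0.4,-0.413,0.0386],[-0.346,-0.496,0.1466],[-0.346,-0.496,0.1466],[-0.346,-0.496,0.1466],[-0.346,-0.496,0.1466],[-0.346,-0.496,0.1466]]' --grip '[0.55,0.55,0.55,0.55,0.55,0.55,0.55,0.55,0.55,0.55,0.55,0.55,0.55,0.55,0.55,0.55,0.55,0.55]'

```text
clock: 30.0
tool_pos: [0.519, 0.2589, 0.2022]
eef_rot: [0.952, 0.253, -0.166, 0.046]
contact_force: [-0.3, -0.6, 0.2]
opening: 0.449
finger_force: 0.0
```

```bash
python3 - <<'E'
from see import *
log(); snap('wrist','w10.png'); bars('wrist')
def g(c,a,o=.022): return np.array(c)+o*np.array([np.cos(np.radians(a)),np.sin(np.radians(a))])
G=g([.5057,.2546],29.9);print(G)
M=pick(29.9);rows([([*G,.10],M),([*G,.048],M)])
E
```

```text
t 30.0 p [0.519  0.2589 0.2022] q [-0.77  0.91  0.49  1.46 -0.35  1.23 -1.26] f [-0.3 -0.6  0.2] open 0.449
[[0.817, 0.497, -0.293], [0.467, -0.868, -0.171], [-0.34, 0.003, -0.941]]
wrist bar_mid p0.88 c [507.4 254.6] len 182.5 wid 17.6 ang 29.3 px 265 289 29 240
wrist bar_mid p0.47 c [322.3 335. ] len 18.0 wid 15.9 ang -60.3 px 113 130 256 267
wrist bar_short p0.61 c [432.9 374.3] len 167.1 wid 20.8 ang 32.2 px 50 143 50 238
[0.52477173 0.26556673]
turn [0.001, -0.003, -0.001] tr [0.0422, -0.0017, 0.0932] [-0.75, 1.04, 0.44, 1.47, -0.4, 1.08, -1.24]
turn [0.001, -0.003, -0.001] tr [0.0599, -0.0018, 0.1421] [-0.74, 1.12, 0.42, 1.48, -0.43, 1.0, -1.23]
```

Request:
jog_arm --turn '[[0,0,0],[0,0,0],[0,0,0],[0,0,0],[0,0,0],[0,0,0],[0,0,0],[0,0,0],[0,0,0],[0,0,0],[0,0,0]]' --translation '[[0.025,-0.001,0.055],[0.043,-0.002,0.093],[0.061,-0.002,0.142],[0.061,-0.002,0.142],[0.061,-0.002,0.142],[0.061,-0.002,0.142],[0.061,-0.002,0.142],[0.061,-0.002,0.142],[0.043,-0.002,0.093],[0.025,-0.001,0.04],[0.008,-0.001,-0.01]]' --grip '[0.55,0.55,0.55,0.55,1,1,1,1,1,1,1]' --force 40

```text
clock: 31.58
tool_pos: [0.5284, 0.2668, 0.2095]
eef_rot: [0.952, 0.254, -0.165, 0.045]
contact_force: [1.1, -0.5, -3.1]
opening: 0.173
finger_force: 39.9
```

```bash
python3 - <<'E'
from see import *
log(); 
rows([([.47,.22,.42],pick(35)),([.45,.1,.42],pick(45)),([.42,-.1,.42],pick(60)),([.45,-.22,.42],pick(90))])
E
```

```text
t 31.57 p [0.5284 0.2668 0.2095] q [-0.77  0.91  0.49  1.41 -0.35  1.27 -1.27] f [ 1.1 -0.5 -3.1] open 0.173
[[0.816, 0.498, -0.292], [0.468, -0.867, -0.17], [-0.338, 0.002, -0.941]]
turn [-0.028, -0.004, -0.085] tr [-0.1407, 0.012, -0.1731] [-0.83, 0.6, 0.55, 1.38, -0.2, 1.57, -1.23]
turn [-0.087, -0.004, -0.249] tr [-0.2133, 0.106, -0.1469] [-0.73, 0.48, 0.54, 1.59, -0.05, 1.42, -0.98]
turn [-0.176, -0.004, -0.495] tr [-0.3314, 0.2645, -0.1041] [-0.46, 0.35, 0.55, 1.81, 0.15, 1.19, -0.51]
turn [-0.355, -0.003, -0.987] tr [-0.3631, 0.3835, -0.0924] [-0.17, 0.32, 0.45, 1.82, 0.24, 0.95, 0.12]
```

Request:
jog_arm --turn '[[-0.028,-0.004,-0.085],[-0.028,-0.004,-0.085],[-0.028,-0.004,-0.085],[-0.028,-0.004,-0.085],[-0.087,-0.004,-0.249],[-0.087,-0.004,-0.249],[-0.176,-0.004,-0.495],[-0.176,-0.004,-0.495],[-0.176,-0.004,-0.495],[-0.176,-0.004,-0.495],[-0.355,-0.003,-0.987],[-0.355,-0.003,-0.987],[-0.355,-0.003,-0.987],[-0.355,-0.003,-0.987],[-0.355,-0.003,-0.987]]' --translation '[[-0.141,0.012,-0.173],[-0.141,0.012,-0.173],[-0.141,0.012,-0.173],[-0.141,0.012,-0.173],[-0.213,0.106,-0.147],[-0.213,0.106,-0.147],[-0.331,0.2645,-0.104],[-0.331,0.2645,-0.104],[-0.331,0.2645,-0.104],[-0.331,0.2645,-0.104],[-0.363,0.3835,-0.092],[-0.363,0.3835,-0.092],[-0.363,0.3835,-0.092],[-0.363,0.3835,-0.092],[-0.363,0.3835,-0.092]]' --grip '[1,1,1,1,1,1,1,1,1,1,1,1,1,1,1]'

```text
clock: 33.45
tool_pos: [0.4505, -0.2186, 0.4179]
eef_rot: [0.696, 0.696, -0.124, 0.122]
contact_force: [0.3, -0.2, -3.2]
opening: 0.169
finger_force: 39.9
```

```bash
python3 - <<'E'
from see import *
log(); low=.09+.022
rows([([.47,-.2,.40],up(90,0,60)),([.49,-.2,.36],up(90,0,20)),([.488,-.2,.3],up(90,10.5,20)),ins(-.012,.185,low,-.201),ins(-.012,.185,low,-.081)])
E
```

```text
t 33.45 p [ 0.4505 -0.2186  0.4179] q [-0.17  0.33  0.46  1.83  0.24  0.95  0.12] f [ 0.3 -0.2 -3.2] open 0.169
[[-0.001, 1.0, -0.002], [0.94, -0.0, -0.343], [-0.343, -0.003, -0.939]]
turn [-0.003, 0.873, -0.0] tr [0.0236, 0.0195, 0.0104] [0.55, 0.53, 0.03, 1.55, -0.46, 1.39, 0.74]
turn [-0.003, 1.571, -0.001] tr [0.0373, 0.0396, 0.0479] [0.79, 0.89, -0.16, 1.43, -0.75, 1.73, 0.89]
turn [-0.187, 1.566, -0.087] tr [0.0579, 0.0378, 0.1043] [0.84, 0.96, -0.2, 1.5, -0.75, 1.58, 1.15]
turn [-0.187, 1.566, -0.087] tr [0.0921, 0.0367, 0.196] [0.84, 1.1, -0.2, 1.51, -0.73, 1.48, 1.25]
turn [-0.187, 1.566, -0.087] tr [0.2049, 0.0367, 0.1549] [0.74, 1.05, -0.26, 1.78, -0.85, 1.24, 1.34]
```

Request:
jog_arm --turn '[[0,0.175,0],[0,0.35,0],[0,0.525,0],[0,0.7,0],[0,0.874,0],[0,1.05,0],[0,1.223,0],[0,1.4,0],[-0.003,1.571,0],[-0.09,1.57,-0.04],[-0.187,1.566,-0.087],[-0.187,1.566,-0.087],[-0.187,1.566,-0.087],[-0.187,1.566,-0.087],[-0.187,1.566,-0.087],[-0.187,1.566,-0.087],[-0.187,1.566,-0.087],[-0.187,1.566,-0.087]]' --translation '[[0.005,0.004,0.002],[0.01,0.008,0.004],[0.015,0.012,0.007],[0.02,0.016,0.009],[0.0244,0.02,0.011],[0.028,0.025,0.02],[0.031,0.03,0.03],[0.035,0.035,0.04],[0.038,0.04,0.049],[0.048,0.039,0.075],[0.058,0.038,0.104],[0.075,0.037,0.15],[0.092,0.037,0.196],[0.13,0.037,0.182],[0.17,0.037,0.1675],[0.205,0.037,0.155],[0.205,0.037,0.155],[0.205,0.037,0.155]]' --grip '[1,1,1,1,1,1,1,1,1,1,1,1,1,1,1,1,1,1]'

```text
clock: 35.7
tool_pos: [0.4868, -0.0812, 0.2006]
eef_rot: [0.541, 0.615, 0.455, -0.35]
contact_force: [-0.2, -1.4, -2.4]
opening: 0.166
finger_force: 39.8
```

```bash
python3 - <<'E'
from see import *
log(); low=.09+.022
snap('scene');print([(np.round(d['position'],4).tolist(),round(d['p'],2)) for d in models.place_of('scene','bar_mid')][:3])
rows([ins(d,t,low,-.001) for d,t in SEQ],False)
E
```

```text
t 35.7 p [ 0.4868 -0.0812  0.2006] q [ 0.65  1.04 -0.1   1.78 -0.93  1.33  1.43] f [-0.2 -1.4 -2.4] open 0.166
[[-0.17, 0.983, 0.061], [0.346, 0.001, 0.938], [0.923, 0.181, -0.341]]
[([0.7962, 0.1431, -0.0033], 0.62), ([0.49, -0.0854, 0.1801], 0.6), ([0.2066, 0.2691, 0.0061], 0.58)]
turn [-0.0, 0.004, -0.001] tr [0.0298, 0.0003, 0.0772] NO IK
turn [-0.0, 0.004, -0.001] tr [0.0184, 0.0003, 0.0814] NO IK
turn [-0.0, 0.004, -0.001] tr [0.0041, 0.0003, 0.0867] NO IK
turn [-0.0, 0.004, -0.001] tr [-0.0102, 0.0003, 0.0919] NO IK
turn [-0.0, 0.004, -0.001] tr [-0.0245, 0.0003, 0.0972] NO IK
turn [0.005, 0.004, 0.013] tr [-0.0311, 0.0011, 0.0996] NO IK
turn [0.018, 0.004, 0.05] tr [-0.0356, 0.0033, 0.1013] NO IK
turn [0.035, 0.004, 0.096] tr [-0.0405, 0.0073, 0.1031] NO IK
turn [0.053, 0.004, 0.143] tr [-0.0446, 0.0106, 0.1046] NO IK
turn [0.063, 0.004, 0.171] tr [-0.0477, 0.0124, 0.1058] NO IK
turn [0.063, 0.004, 0.171] tr [-0.0496, 0.012, 0.1065] NO IK
```

Request:
jog_arm --turn '[[0,0.004,0],[0,0.004,0],[0,0.004,0],[0,0.004,0],[0,0.004,0],[0,0.004,0],[0,0.004,0],[0,0.004,0],[0,0.004,0]]' --translation '[[0.03,0,0.037],[0.03,0,0.077],[0.03,0,0.077],[0.0185,0,0.081],[0.011,0,0.084],[0.004,0,0.0867],[-0.003,0,0.089],[-0.01,0,0.092],[-0.01,0,0.092]]' --grip '[1,1,1,1,1,1,1,1,1]'

```text
clock: 36.92
tool_pos: [0.4933, 0.0025, 0.161]
eef_rot: [0.539, 0.613, 0.457, -0.352]
contact_force: [-0.3, 0.1, -2.9]
opening: 0.173
finger_force: 39.9
```

```bash
python3 - <<'E'
from see import *
log(); rows([ins(d,t,.112,-.001) for d,t in SEQ[4:]],False)
E
```

```text
t 36.92 p [0.4933 0.0025 0.161 ] q [ 0.64  1.11 -0.3   1.89 -0.99  1.08  1.46] f [-0.3  0.1 -2.9] open 0.173
[[-0.17, 0.984, 0.061], [0.339, 0.0, 0.941], [0.925, 0.181, -0.334]]
turn [-0.001, -0.003, -0.001] tr [-0.0159, 0.0009, 0.0039] NO IK
turn [0.004, -0.003, 0.012] tr [-0.0224, 0.0016, 0.0062] NO IK
turn [0.018, -0.003, 0.049] tr [-0.027, 0.0038, 0.0079] NO IK
turn [0.034, -0.003, 0.096] tr [-0.0319, 0.0078, 0.0097] NO IK
turn [0.051, -0.003, 0.143] tr [-0.036, 0.0112, 0.0111] NO IK
turn [0.062, -0.003, 0.171] tr [-0.0391, 0.013, 0.0123] NO IK
turn [0.062, -0.003, 0.171] tr [-0.041, 0.0126, 0.0129] NO IK
```

Request:
jog_arm --turn '[[0,0,0],[0,0,0],[0.004,0,0.012],[0.018,0,0.049],[0.034,0,0.096],[0.051,0,0.143],[0.062,0,0.171],[0.062,0,0.171],[0.062,0,0.171],[0.062,0,0.171],[0.062,0,0.171],[0.062,0,0.171],[0.062,0,0.171],[0.062,0,0.171]]' --translation '[[-0.009,0.001,0.002],[-0.016,0.001,0.004],[-0.0225,0.0015,0.006],[-0.027,0.004,0.008],[-0.032,0.008,0.0095],[-0.036,0.011,0.011],[-0.039,0.013,0.012],[-0.039,0.013,0.012],[-0.04,0.013,0.0125],[-0.041,0.013,0.013],[-0.0425,0.013,0.0135],[-0.0435,0.013,0.014],[-0.0445,0.013,0.0143],[-0.0445,0.013,0.0143]]' --grip '[1,1,1,1,1,1,1,1,1,1,1,1,1,1]'

```text
clock: 38.67
tool_pos: [0.5146, 0.0021, 0.1204]
eef_rot: [0.577, 0.578, 0.408, -0.408]
contact_force: [-0.9, -1.1, 7.0]
opening: 0.172
finger_force: 39.8
```

```bash
python3 - <<'E'
from see import *
log(); rows([ins(d,t,.112,-.001) for d,t in SEQ[::-1]],False)
E
```

```text
t 38.67 p [0.5146 0.0021 0.1204] q [ 0.57  1.19 -0.24  1.76 -0.95  1.15  1.26] f [-0.9 -1.1  7. ] open 0.172
[[-0.002, 1.0, -0.001], [0.334, 0.002, 0.943], [0.943, 0.001, -0.334]]
turn [-0.001, -0.008, 0.002] tr [0.0002, -0.0011, -0.0014] NO IK
turn [-0.001, -0.008, 0.002] tr [0.0021, -0.0011, -0.0021] NO IK
turn [-0.011, -0.009, -0.026] tr [0.0048, -0.0035, -0.0031] NO IK
turn [-0.028, -0.009, -0.073] tr [0.0083, -0.0076, -0.0043] NO IK
turn [-0.045, -0.009, -0.12] tr [0.0125, -0.0124, -0.0058] NO IK
turn [-0.058, -0.009, -0.157] tr [0.0166, -0.0154, -0.0072] NO IK
turn [-0.063, -0.009, -0.17] tr [0.0229, -0.0174, -0.0095] NO IK
turn [-0.063, -0.009, -0.17] tr [0.0371, -0.0202, -0.0145] NO IK
turn [-0.063, -0.009, -0.17] tr [0.0512, -0.0229, -0.0195] NO IK
turn [-0.063, -0.009, -0.17] tr [0.0654, -0.0257, -0.0245] NO IK
turn [-0.063, -0.009, -0.17] tr [0.0767, -0.0279, -0.0285] NO IK
```

Request:
jog_arm --turn '[[0,0,0],[-0.011,0,-0.027],[-0.028,0,-0.074],[-0.044,0,-0.121],[-0.058,0,-0.157],[-0.062,0,-0.171],[-0.062,0,-0.171],[-0.062,0,-0.171],[-0.062,0,-0.171],[-0.062,0,-0.171],[-0.062,0,-0.171]]' --translation '[[0.0045,0,-0.002],[0.008,-0.0025,-0.0035],[0.0115,-0.0065,-0.005],[0.0155,-0.0113,-0.0065],[0.0195,-0.0143,-0.008],[0.026,-0.0163,-0.01],[0.04,-0.019,-0.0152],[0.054,-0.022,-0.02],[0.0685,-0.0245,-0.0255],[0.082,-0.027,-0.03],[0.082,-0.027,-0.03]]' --grip '[1,1,1,1,1,1,1,1,1,1,1]'

```text
clock: 40.05
tool_pos: [0.4877, 0.0004, 0.2063]
eef_rot: [0.539, 0.614, 0.457, -0.351]
contact_force: [-0.4, -1.0, -2.8]
opening: 0.17
finger_force: 39.9
```

```bash
python3 - <<'E'
from see import *
s=log()
M=up(90,10.5);p=s['tool_pos']
rows([([p[0],-.1,p[2]],M),([.486,-.2,.25],M),([.48,-.2,.33],up(90,0,20)),([.46,-.22,.36],up(90,0,60)),([.45,-.24,.36],pick(90))],False)
E
```

```text
t 40.05 p [4.877e-01 4.000e-04 2.063e-01] q [ 0.67  1.03 -0.34  1.91 -0.96  1.09  1.39] f [-0.4 -1.  -2.8] open 0.17
[[-0.172, 0.983, 0.061], [0.34, 0.001, 0.94], [0.924, 0.183, -0.335]]
turn [-0.001, -0.002, 0.001] tr [-0.0342, -0.0001, -0.0944] NO IK
turn [-0.001, -0.002, 0.001] tr [-0.0275, 0.0062, -0.2032] NO IK
turn [0.062, -0.002, 0.173] tr [0.0475, 0.0149, -0.2303] NO IK
turn [0.12, -0.698, 0.144] tr [0.0719, 0.0007, -0.2604] NO IK
turn [0.185, -1.568, 0.087] tr [0.0668, -0.0092, -0.2798] NO IK
```

Request:
jog_arm --turn '[[0,0,0],[0,0,0],[0,0,0],[0,0,0],[0.06,0,0.17],[0.06,0,0.17],[0.08,-0.17,0.165],[0.09,-0.34,0.16],[0.1,-0.52,0.15],[0.117,-0.695,0.142],[0.13,-0.87,0.135],[0.14,-1.04,0.125],[0.155,-1.21,0.115],[0.165,-1.39,0.1],[0.183,-1.567,0.087],[0.183,-1.567,0.087],[0.183,-1.567,0.087]]' --translation '[[-0.017,0,-0.047],[-0.0345,0,-0.0945],[-0.031,0.003,-0.145],[-0.0275,0.006,-0.203],[0.047,0.015,-0.23],[0.047,0.015,-0.23],[0.053,0.011,-0.237],[0.059,0.008,-0.244],[0.065,0.004,-0.252],[0.072,0.001,-0.26],[0.071,-0.001,-0.264],[0.07,-0.003,-0.268],[0.069,-0.005,-0.272],[0.068,-0.007,-0.276],[0.067,-0.009,-0.28],[0.067,-0.009,-0.28],[0.067,-0.009,-0.28]]' --grip '[1,1,1,1,1,1,1,1,1,1,1,1,1,1,1,1,1]'

```text
clock: 42.18
tool_pos: [0.4493, -0.2404, 0.3585]
eef_rot: [0.697, 0.696, -0.122, 0.12]
contact_force: [-0.2, -0.6, -2.7]
opening: 0.168
finger_force: 39.9
```

```bash
python3 - <<'E'
from see import *
s=log()
n=CR+.0205*XR;M=pick(AZR)
rows([([.45,-.24,.36],pick(45)),([*(n-[.03,0]),.3],pick(0)),([*n,.25],M),([*n,.12],M)])
E
```

```text
t 42.17 p [ 0.4493 -0.2404  0.3585] q [-0.06  0.39  0.37  1.92  0.27  0.78  0.09] f [-0.2 -0.6 -2.7] open 0.168
[[0.0, 1.0, -0.003], [0.941, -0.001, -0.338], [-0.338, -0.003, -0.941]]
turn [0.264, -0.003, 0.738] tr [-0.0001, 0.0007, -0.0016] [-0.11, 0.54, 0.55, 1.7, 0.06, 1.1, -0.42]
turn [0.532, -0.001, 1.477] tr [-0.0125, 0.0455, 0.0665] [0.05, 0.79, 0.64, 1.45, -0.25, 1.33, -0.87]
turn [0.738, 0.0, 2.046] tr [0.0044, 0.0757, 0.1134] [0.12, 0.92, 0.7, 1.38, -0.51, 1.41, -1.29]
turn [0.738, 0.0, 2.046] tr [0.0483, 0.076, 0.2358] [0.14, 1.07, 0.63, 1.46, -0.6, 1.19, -1.23]
```

Request:
jog_arm --turn '[[0.067,0,0.184],[0.134,0,0.368],[0.2,0,0.552],[0.265,0,0.738],[0.33,0,0.92],[0.4,0,1.105],[0.465,0,1.29],[0.532,0,1.477],[0.6,0,1.66],[0.67,0,1.85],[0.738,0,2.046],[0.738,0,2.046],[0.738,0,2.046],[0.738,0,2.046],[0.738,0,2.046]]' --translation '[[0,0,0],[0,0,0],[0,0,0],[0,0.001,-0.001],[-0.003,0.012,0.016],[-0.006,0.023,0.033],[-0.009,0.034,0.05],[-0.0125,0.045,0.066],[-0.007,0.055,0.082],[-0.001,0.065,0.098],[0.0045,0.076,0.113],[0.026,0.076,0.175],[0.048,0.076,0.236],[0.048,0.076,0.236],[0.048,0.076,0.236]]' --grip '[1,1,1,1,1,1,1,1,1,1,1,1,1,1,1]'

```text
clock: 44.05
tool_pos: [0.5263, -0.2778, 0.1221]
eef_rot: [0.94, -0.294, -0.163, -0.051]
contact_force: [0.7, -0.0, -1.9]
opening: 0.171
finger_force: 39.9
```

```bash
python3 - <<'E'
from see import *
s=log(); snap('wrist')
for k in ('notch1',): print(k,[(np.round(d['position'],4).tolist(),round(d['p'],2)) for d in models.place_of('wrist',k)][:4])
n=CR+.0205*XR;M=pick(AZR); rows([([*n,.05],M),([*n,.044],M)],False)
E
```

```text
t 44.05 p [ 0.5263 -0.2778  0.1221] q [ 0.13  1.08  0.67  1.45 -0.63  1.21 -1.2 ] f [ 0.7 -0.  -1.9] open 0.171
[[0.773, -0.57, -0.277], [-0.537, -0.822, 0.192], [-0.337, 0.0, -0.942]]
notch1 [([0.4751, -0.3106, 0.0452], 0.89), ([0.5414, -0.2147, 0.0438], 0.73)]
turn [0.0, -0.008, 0.0] tr [0.0209, -0.0009, 0.0706] NO IK
turn [0.0, -0.008, 0.0] tr [0.023, -0.0009, 0.0763] NO IK
```

Request:
jog_arm --turn '[[0,-0.005,0],[0,-0.005,0],[0,-0.005,0],[0,-0.005,0],[0,-0.005,0],[0,-0.005,0],[0,-0.005,0],[0,-0.005,0],[0,-0.005,0],[0,-0.005,0],[0,-0.005,0]]' --translation '[[0.01,-0.001,0.035],[0.019,-0.001,0.065],[0.022,-0.001,0.074],[0.024,-0.001,0.0775],[0.024,-0.001,0.0775],[0.024,-0.001,0.0775],[0.024,-0.001,0.0775],[0.024,-0.001,0.057],[0.024,-0.001,0.0],[0.024,-0.001,-0.06],[0.024,-0.001,-0.11]]' --grip '[1,1,1,1,0.65,0.65,0.65,0.65,0.65,0.65,0.65]'

```text
clock: 45.52
tool_pos: [0.5767, -0.3092, 0.2188]
eef_rot: [0.94, -0.293, -0.166, -0.051]
contact_force: [0.3, -0.8, -0.2]
opening: 0.351
finger_force: 0.0
```

```bash
python3 - <<'E'
from rk import *
s=log(); snap('wrist','w12.png'); rack(); snap('top'); rack('top')
bars('top',('bar_short',))
rows([([.44,-.2,.40],pick(0)),([.42,0,.42],pick(15)),([.40,.25,.36],pick(32)),([.42,.35,.2],pick(32))])
E
```

```text
t 45.52 p [ 0.5767 -0.3092  0.2188] q [ 0.18  1.05  0.71  1.16 -0.57  1.5  -1.31] f [ 0.3 -0.8 -0.2] open 0.351
[[0.773, -0.568, -0.282], [-0.535, -0.823, 0.193], [-0.342, 0.002, -0.94]]
wrist bar_long 0.64 rack x 23.6 y -61.9 size 18 159 tip 102.951798805582
wrist bar_mid 0.72 rack x 2.0 y -1.9 size 17 186 tip 95.02710387067096
wrist bar_mid 0.37 rack x 23.6 y -61.7 size 18 159 tip 102.94438050265246
top bar_short p0.54 c [430.  375.7] len 169.3 wid 19.2 ang 32.9 px 157 191 213 262
turn [-0.207, 0.005, -0.568] tr [-0.2261, -0.0115, -0.1141] [-0.18, 0.62, 0.85, 1.56, -0.25, 1.45, -0.87]
turn [-0.298, 0.005, -0.814] tr [-0.3552, -0.1646, -0.0878] [-0.63, 0.49, 0.8, 1.68, -0.2, 1.44, -1.08]
turn [-0.4, 0.005, -1.093] tr [-0.4833, -0.3589, 0.0232] [-1.01, 0.61, 0.67, 1.63, -0.3, 1.39, -1.27]
turn [-0.4, 0.005, -1.093] tr [-0.4658, -0.4526, 0.1873] [-1.03, 0.89, 0.56, 1.57, -0.47, 1.19, -1.31]
```

View pics/w12.png

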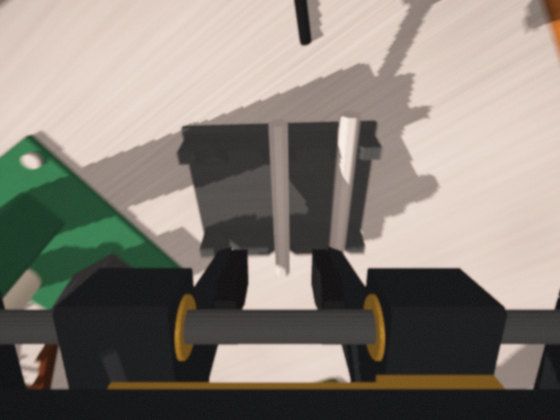

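Both bars lie in their notches: long at px (345,185), mid at (280,195). Next is the short bar.

Request:
jog_arm --turn '[[-0.207,0.005,-0.568],[-0.207,0.005,-0.568],[-0.207,0.005,-0.568],[-0.207,0.005,-0.568],[-0.207,0.005,-0.568],[-0.298,0.005,-0.814],[-0.298,0.005,-0.814],[-0.298,0.005,-0.814],[-0.298,0.005,-0.814],[-0.4,0.005,-1.093],[-0.4,0.005,-1.093],[-0.4,0.005,-1.093],[-0.4,0.005,-1.093],[-0.4,0.005,-1.093],[-0.4,0.005,-1.093],[-0.4,0.005,-1.093],[-0.4,0.005,-1.093],[-0.4,0.005,-1.093],[-0.4,0.005,-1.093]]' --translation '[[-0.226,-0.012,-0.114],[-0.226,-0.012,-0.114],[-0.226,-0.012,-0.114],[-0.226,-0.012,-0.114],[-0.226,-0.012,-0.114],[-0.355,-0.165,-0.088],[-0.355,-0.165,-0.088],[-0.355,-0.165,-0.088],[-0.355,-0.165,-0.088],[-0.483,-0.359,0.023],[-0.483,-0.359,0.023],[-0.483,-0.359,0.023],[-0.483,-0.359,0.023],[-0.483,-0.359,0.023],[-0.466,-0.453,0.187],[-0.466,-0.453,0.187],[-0.466,-0.453,0.187],[-0.466,-0.453,0.187],[-0.466,-0.453,0.187]]' --grip '[0.55,0.55,0.55,0.55,0.55,0.55,0.55,0.55,0.55,0.55,0.55,0.55,0.55,0.55,0.55,0.55,0.55,0.55,0.55]'

```text
clock: 48.35
tool_pos: [0.4222, 0.3471, 0.2008]
eef_rot: [0.947, 0.27, -0.166, 0.05]
contact_force: [0.4, 0.2, 0.5]
opening: 0.446
finger_force: 0.0
```

```bash
python3 - <<'E'
from see import *
log(); snap('wrist','w13.png'); bars('wrist')
def g(c,a,o=.022): return np.array(c)+o*np.array([np.cos(np.radians(a)),np.sin(np.radians(a))])
G=g([.430,.3756],32);print(G)
M=pick(32);rows([([*G,.10],M),([*G,.048],M)])
E
```

```text
t 48.35 p [0.4222 0.3471 0.2008] q [-0.98  0.86  0.47  1.57 -0.39  1.17 -1.39] f [0.4 0.2 0.5] open 0.446
[[0.799, 0.528, -0.287], [0.495, -0.849, -0.184], [-0.341, 0.006, -0.94]]
wrist bar_mid p0.64 c [267.4 307.7] len 126.6 wid 18.4 ang 49.6 px 204 259 231 310
wrist bar_short p0.63 c [426.6 374.9] len 153.8 wid 17.3 ang 32.0 px 231 264 0 203
[0.44865706 0.38725822]
turn [0.003, -0.004, -0.003] tr [0.0751, -0.0191, 0.0815] [-0.95, 1.04, 0.42, 1.46, -0.45, 1.1, -1.39]
turn [0.003, -0.004, -0.003] tr [0.0927, -0.0193, 0.1305] [-0.94, 1.11, 0.39, 1.46, -0.47, 1.02, -1.38]
```

Request:
jog_arm --turn '[[0,0,0],[0,0,0],[0,0,0],[0,0,0],[0,0,0],[0,0,0],[0,0,0],[0,0,0],[0,0,0],[0,0,0],[0,0,0]]' --translation '[[0.04,-0.01,0.04],[0.0765,-0.019,0.082],[0.094,-0.019,0.1305],[0.094,-0.019,0.1305],[0.094,-0.019,0.1305],[0.094,-0.019,0.1305],[0.094,-0.019,0.1305],[0.094,-0.019,0.1305],[0.0765,-0.019,0.082],[0.058,-0.019,0.03],[0.041,-0.019,-0.02]]' --grip '[0.55,0.55,0.55,0.55,1,1,1,1,1,1,1]' --force 40

```text
clock: 49.92
tool_pos: [0.449, 0.3896, 0.2072]
eef_rot: [0.947, 0.271, -0.165, 0.049]
contact_force: [0.1, 0.5, -3.3]
opening: 0.165
finger_force: 40.0
```

```bash
python3 - <<'E'
from see import *
log(); 
rows([([.44,.28,.42],pick(35)),([.43,.1,.42],pick(45)),([.42,-.1,.42],pick(60)),([.45,-.22,.42],pick(90))])
E
```

```text
t 49.92 p [0.449  0.3896 0.2072] q [-0.98  0.91  0.47  1.4  -0.4   1.28 -1.43] f [ 0.1  0.5 -3.3] open 0.165
[[0.798, 0.53, -0.287], [0.498, -0.848, -0.182], [-0.34, 0.003, -0.94]]
turn [-0.015, -0.002, -0.05] tr [-0.1341, 0.0888, -0.1776] [-0.93, 0.61, 0.54, 1.37, -0.23, 1.59, -1.34]
turn [-0.075, -0.002, -0.214] tr [-0.2317, 0.2361, -0.1419] [-0.76, 0.45, 0.54, 1.65, -0.04, 1.4, -1.0]
turn [-0.164, -0.002, -0.46] tr [-0.3392, 0.4003, -0.1025] [-0.46, 0.35, 0.55, 1.81, 0.14, 1.19, -0.51]
turn [-0.343, -0.001, -0.952] tr [-0.375, 0.518, -0.0892] [-0.17, 0.32, 0.46, 1.82, 0.24, 0.95, 0.13]
```

Request:
jog_arm --turn '[[-0.015,-0.002,-0.05],[-0.015,-0.002,-0.05],[-0.015,-0.002,-0.05],[-0.015,-0.002,-0.05],[-0.015,-0.002,-0.05],[-0.075,-0.002,-0.214],[-0.075,-0.002,-0.214],[-0.075,-0.002,-0.214],[-0.164,-0.002,-0.46],[-0.164,-0.002,-0.46],[-0.164,-0.002,-0.46],[-0.164,-0.002,-0.46],[-0.343,-0.001,-0.952],[-0.343,-0.001,-0.952],[-0.343,-0.001,-0.952],[-0.343,-0.001,-0.952],[-0.343,-0.001,-0.952]]' --translation '[[-0.134,0.089,-0.178],[-0.134,0.089,-0.178],[-0.134,0.089,-0.178],[-0.134,0.089,-0.178],[-0.134,0.089,-0.178],[-0.232,0.236,-0.142],[-0.232,0.236,-0.142],[-0.232,0.236,-0.142],[-0.339,0.4,-0.1025],[-0.339,0.4,-0.1025],[-0.339,0.4,-0.1025],[-0.339,0.4,-0.1025],[-0.375,0.518,-0.089],[-0.375,0.518,-0.089],[-0.375,0.518,-0.089],[-0.375,0.518,-0.089],[-0.375,0.518,-0.089]]' --grip '[1,1,1,1,1,1,1,1,1,1,1,1,1,1,1,1,1]'

```text
clock: 52.05
tool_pos: [0.451, -0.2179, 0.4172]
eef_rot: [0.696, 0.697, -0.123, 0.122]
contact_force: [0.1, 0.5, -2.9]
opening: 0.168
finger_force: 40.0
```

```bash
python3 - <<'E'
from see import *
log(); low=.0825+.021
rows([([.47,-.2,.40],up(90,0,60)),([.49,-.2,.36],up(90,0,20)),([.488,-.2,.3],up(90,10.5,20)),ins(-.012,.185,low,-.201),ins(-.012,.185,low,-.081)])
E
```

```text
t 52.05 p [ 0.451  -0.2179  0.4172] q [-0.18  0.33  0.46  1.83  0.24  0.95  0.12] f [ 0.1  0.5 -2.9] open 0.168
[[-0.001, 1.0, -0.001], [0.94, 0.001, -0.342], [-0.342, -0.002, -0.94]]
turn [-0.002, 0.872, 0.001] tr [0.0227, 0.0191, 0.01] [0.54, 0.53, 0.05, 1.55, -0.46, 1.39, 0.74]
turn [-0.002, 1.571, 0.0] tr [0.0364, 0.0392, 0.0476] [0.79, 0.89, -0.14, 1.43, -0.76, 1.73, 0.9]
turn [-0.186, 1.566, -0.086] tr [0.0569, 0.0372, 0.104] [0.83, 0.96, -0.19, 1.51, -0.75, 1.59, 1.15]
turn [-0.186, 1.566, -0.086] tr [0.0939, 0.0376, 0.2035] [0.83, 1.11, -0.19, 1.51, -0.73, 1.48, 1.26]
turn [-0.186, 1.566, -0.086] tr [0.2067, 0.0377, 0.1625] [0.73, 1.06, -0.25, 1.77, -0.86, 1.24, 1.36]
```

Request:
jog_arm --turn '[[0,0.175,0],[0,0.35,0],[0,0.525,0],[0,0.7,0],[0,0.874,0],[0,1.05,0],[0,1.223,0],[0,1.4,0],[-0.002,1.571,0],[-0.09,1.57,-0.04],[-0.186,1.566,-0.086],[-0.186,1.566,-0.086],[-0.186,1.566,-0.086],[-0.186,1.566,-0.086],[-0.186,1.566,-0.086],[-0.186,1.566,-0.086],[-0.186,1.566,-0.086],[-0.186,1.566,-0.086]]' --translation '[[0.005,0.004,0.002],[0.01,0.008,0.004],[0.015,0.012,0.007],[0.02,0.016,0.009],[0.0235,0.02,0.011],[0.027,0.025,0.02],[0.03,0.03,0.03],[0.034,0.035,0.04],[0.037,0.039,0.048],[0.047,0.038,0.075],[0.057,0.037,0.104],[0.075,0.037,0.154],[0.094,0.0375,0.2035],[0.13,0.0375,0.19],[0.17,0.0375,0.176],[0.207,0.0375,0.1625],[0.207,0.0375,0.1625],[0.207,0.0375,0.1625]]' --grip '[1,1,1,1,1,1,1,1,1,1,1,1,1,1,1,1,1,1]'

```text
clock: 54.3
tool_pos: [0.4884, -0.0816, 0.1931]
eef_rot: [0.54, 0.615, 0.456, -0.35]
contact_force: [-0.4, -0.3, -2.6]
opening: 0.17
finger_force: 40.0
```

```bash
python3 - <<'E'
from see import *
log(); low=.0825+.021
rows([ins(d,t,low,-.001) for d,t in SEQ[:5]],False)
E
```

```text
t 54.3 p [ 0.4884 -0.0816  0.1931] q [ 0.65  1.05 -0.1   1.77 -0.93  1.33  1.44] f [-0.4 -0.3 -2.6] open 0.17
[[-0.171, 0.983, 0.062], [0.345, 0.001, 0.938], [0.923, 0.182, -0.34]]
turn [-0.001, 0.004, 0.001] tr [0.0291, -0.0, 0.0771] NO IK
turn [-0.001, 0.004, 0.001] tr [0.0176, -0.0, 0.0813] NO IK
turn [-0.001, 0.004, 0.001] tr [0.0033, -0.0001, 0.0866] NO IK
turn [-0.001, 0.004, 0.001] tr [-0.011, -0.0001, 0.0919] NO IK
turn [-0.001, 0.004, 0.001] tr [-0.0253, -0.0001, 0.0972] NO IK
```

Request:
jog_arm --turn '[[0,0.003,0],[0,0.003,0],[0,0.003,0],[0,0.003,0],[0,0.003,0],[0,0.003,0],[0,0.003,0],[0,0.003,0],[0,0.003,0]]' --translation '[[0.029,0,0.037],[0.029,0,0.077],[0.029,0,0.077],[0.0175,0,0.081],[0.0105,0,0.084],[0.003,0,0.0865],[-0.004,0,0.089],[-0.011,0,0.092],[-0.011,0,0.092]]' --grip '[1,1,1,1,1,1,1,1,1]'

```text
clock: 55.42
tool_pos: [0.4953, 0.0015, 0.1526]
eef_rot: [0.539, 0.613, 0.458, -0.351]
contact_force: [-0.7, -0.0, -3.2]
opening: 0.163
finger_force: 40.0
```

```bash
python3 - <<'E'
from see import *
log(); rows([ins(d,t,.1035,-.001) for d,t in SEQ[4:]],False)
E
```

```text
t 55.42 p [0.4953 0.0015 0.1526] q [ 0.64  1.12 -0.3   1.88 -0.99  1.07  1.47] f [-0.7 -0.  -3.2] open 0.163
[[-0.171, 0.983, 0.062], [0.34, -0.0, 0.94], [0.925, 0.182, -0.334]]
turn [0.0, -0.002, 0.0] tr [-0.0155, 0.0004, 0.0048] NO IK
turn [0.005, -0.002, 0.014] tr [-0.022, 0.001, 0.0072] NO IK
turn [0.019, -0.002, 0.051] tr [-0.0266, 0.0029, 0.0088] NO IK
turn [0.036, -0.002, 0.097] tr [-0.0314, 0.0065, 0.0106] NO IK
turn [0.053, -0.002, 0.144] tr [-0.0355, 0.0094, 0.0121] NO IK
turn [0.063, -0.002, 0.172] tr [-0.0386, 0.0109, 0.0132] NO IK
turn [0.063, -0.002, 0.172] tr [-0.0405, 0.0105, 0.0139] NO IK
```

Request:
jog_arm --turn '[[0,0,0],[0,0,0],[0.005,0,0.014],[0.019,0,0.051],[0.036,0,0.097],[0.053,0,0.144],[0.063,0,0.172],[0.063,0,0.172],[0.063,0,0.172],[0.063,0,0.172],[0.063,0,0.172],[0.063,0,0.172],[0.063,0,0.172],[0.063,0,0.172]]' --translation '[[-0.008,0,0.002],[-0.0155,0,0.005],[-0.022,0.001,0.007],[-0.0265,0.003,0.009],[-0.0315,0.0065,0.0105],[-0.0355,0.0095,0.012],[-0.0385,0.011,0.013],[-0.0395,0.011,0.0135],[-0.0405,0.0105,0.014],[-0.0415,0.0105,0.0143],[-0.0425,0.0105,0.0147],[-0.0435,0.0105,0.015],[-0.0445,0.0105,0.0153],[-0.0445,0.0105,0.0153]]' --grip '[1,1,1,1,1,1,1,1,1,1,1,1,1,1]'

```text
clock: 57.18
tool_pos: [0.5143, 0.0035, 0.115]
eef_rot: [0.574, 0.578, 0.411, -0.41]
contact_force: [-0.9, -2.5, 18.7]
opening: 0.163
finger_force: 40.0
```

```bash
python3 - <<'E'
from see import *
log(); rows([ins(d,t,.102,-.001) for d,t in SEQ[::-1]],False)
E
```

```text
t 57.17 p [0.5143 0.0035 0.115 ] q [ 0.57  1.2  -0.24  1.75 -0.96  1.15  1.27] f [-0.9 -2.5 18.7] open 0.163
[[-0.004, 1.0, -0.001], [0.327, 0.003, 0.945], [0.945, 0.004, -0.327]]
turn [-0.001, -0.016, 0.004] tr [-0.0046, -0.0009, -0.0012] NO IK
turn [-0.001, -0.016, 0.004] tr [-0.0027, -0.0008, -0.0019] NO IK
turn [-0.011, -0.016, -0.024] tr [0.0001, -0.0029, -0.0029] NO IK
turn [-0.028, -0.016, -0.071] tr [0.0036, -0.0065, -0.0041] NO IK
turn [-0.044, -0.016, -0.117] tr [0.0078, -0.0108, -0.0055] NO IK
turn [-0.058, -0.016, -0.154] tr [0.012, -0.0135, -0.007] NO IK
turn [-0.062, -0.016, -0.168] tr [0.0184, -0.0153, -0.0092] NO IK
turn [-0.062, -0.016, -0.168] tr [0.0326, -0.018, -0.0141] NO IK
turn [-0.062, -0.016, -0.168] tr [0.0468, -0.0207, -0.019] NO IK
turn [-0.062, -0.016, -0.168] tr [0.061, -0.0234, -0.0239] NO IK
turn [-0.062, -0.016, -0.168] tr [0.0723, -0.0256, -0.0278] NO IK
```

```bash
python3 - <<'E'
from look import *
snap('scene'); p,M=cam('scene')
for b in('bar_short',):
  print([(np.round(d['position'],4).tolist(),round(d['p'],2)) for d in models.place_of('scene',b)][:3])
  for d in models.masks_of('scene',b)[:2]:
    ys,xs=np.nonzero(d['pixels']); print(xs.min(),xs.max(),ys.min(),ys.max())
print('top expected',proj(p,M,[.5135,.001,.175]),'if 5mm high',proj(p,M,[.5135,.001,.180]))
im=cams.snapshot('scene'); cv2.imwrite('pics/c14.png',cv2.resize(im[180:240,230:310,::-1],(640,480),interpolation=cv2.INTER_CUBIC))
E
```

```text
[]
262 266 212 233
top expected [263.5152849 212.1930287] if 5mm high [263.45708467 211.15575458]
```

View pics/c14.png

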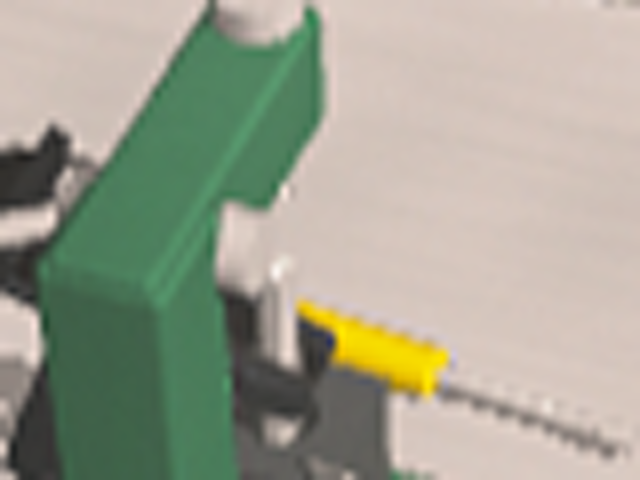

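Request:
jog_arm --turn '[[0,0,0],[-0.011,0,-0.027],[-0.028,0,-0.074],[-0.044,0,-0.121],[-0.058,0,-0.157],[-0.062,0,-0.171],[-0.062,0,-0.171],[-0.062,0,-0.171],[-0.062,0,-0.171],[-0.062,0,-0.171],[-0.062,0,-0.171]]' --translation '[[0.005,0,-0.0018],[0.008,-0.002,-0.0035],[0.0115,-0.0055,-0.005],[0.0155,-0.01,-0.0065],[0.0195,-0.0125,-0.008],[0.026,-0.0145,-0.01],[0.04,-0.017,-0.0152],[0.054,-0.02,-0.02],[0.0685,-0.0225,-0.0255],[0.082,-0.025,-0.03],[0.082,-0.025,-0.03]]' --grip '[1,1,1,1,1,1,1,1,1,1,1]'

```text
clock: 58.75
tool_pos: [0.4893, 0.0004, 0.1973]
eef_rot: [0.539, 0.614, 0.457, -0.351]
contact_force: [0.3, -0.9, -3.2]
opening: 0.171
finger_force: 40.0
```

```bash
python3 - <<'E'
from see import *
s=log()
M=up(90,10.5);p=s['tool_pos']
rows([([p[0],-.1,p[2]],M),([.486,-.2,.25],M),([.48,-.2,.33],up(90,0,20)),([.46,-.22,.36],up(90,0,60)),([.45,-.24,.36],pick(90))],False)
E
```

```text
t 58.75 p [4.893e-01 4.000e-04 1.973e-01] q [ 0.67  1.04 -0.34  1.91 -0.96  1.08  1.4 ] f [ 0.3 -0.9 -3.2] open 0.171
[[-0.173, 0.983, 0.062], [0.341, 0.001, 0.94], [0.924, 0.183, -0.335]]
turn [-0.001, -0.001, 0.001] tr [-0.0342, -0.0001, -0.0944] NO IK
turn [-0.001, -0.001, 0.001] tr [-0.019, 0.0063, -0.2063] NO IK
turn [0.062, -0.001, 0.174] tr [0.0559, 0.015, -0.2335] NO IK
turn [0.12, -0.697, 0.145] tr [0.0803, 0.0008, -0.2636] NO IK
turn [0.185, -1.567, 0.088] tr [0.0752, -0.009, -0.283] NO IK
```

Request:
jog_arm --turn '[[0,0,0],[0,0,0],[0,0,0],[0,0,0],[0.06,0,0.17],[0.06,0,0.17],[0.08,-0.17,0.165],[0.09,-0.34,0.16],[0.1,-0.52,0.15],[0.117,-0.695,0.142],[0.13,-0.87,0.135],[0.14,-1.04,0.125],[0.155,-1.21,0.115],[0.165,-1.39,0.1],[0.183,-1.567,0.087],[0.183,-1.567,0.087],[0.183,-1.567,0.087]]' --translation '[[-0.017,0,-0.047],[-0.0345,0,-0.0945],[-0.027,0.003,-0.15],[-0.019,0.006,-0.206],[0.056,0.015,-0.233],[0.056,0.015,-0.233],[0.062,0.011,-0.24],[0.068,0.008,-0.248],[0.074,0.004,-0.256],[0.08,0.001,-0.264],[0.079,-0.001,-0.268],[0.078,-0.003,-0.272],[0.077,-0.005,-0.276],[0.076,-0.007,-0.28],[0.075,-0.009,-0.283],[0.075,-0.009,-0.283],[0.075,-0.009,-0.283]]' --grip '[1,1,1,1,1,1,1,1,1,1,1,1,1,1,1,1,1]'

```text
clock: 60.88
tool_pos: [0.4493, -0.2406, 0.358]
eef_rot: [0.697, 0.696, -0.122, 0.121]
contact_force: [0.2, -0.6, -2.1]
opening: 0.166
finger_force: 40.0
```

```bash
python3 - <<'E'
from see import *
s=log()
n=CR+.06*YR+.0215*XR;M=pick(AZR)
rows([([.45,-.24,.36],pick(45)),([*(n-[.03,0.02]),.3],pick(0)),([*n,.25],M),([*n,.12],M)])
E
```

```text
t 60.88 p [ 0.4493 -0.2406  0.358 ] q [-0.06  0.39  0.37  1.92  0.27  0.78  0.09] f [ 0.2 -0.6 -2.1] open 0.166
[[0.001, 1.0, -0.002], [0.941, -0.002, -0.339], [-0.339, -0.002, -0.941]]
turn [0.265, -0.003, 0.738] tr [-0.0001, 0.0007, -0.0021] [-0.11, 0.54, 0.55, 1.7, 0.06, 1.1, -0.42]
turn [0.533, -0.001, 1.476] tr [0.0147, 0.0804, 0.0562] [0.01, 0.82, 0.63, 1.37, -0.27, 1.38, -0.94]
turn [0.739, 0.0, 2.045] tr [0.0505, 0.1105, 0.0964] [0.05, 0.93, 0.69, 1.34, -0.54, 1.43, -1.38]
turn [0.739, 0.0, 2.045] tr [0.0945, 0.1107, 0.2187] [0.07, 1.08, 0.63, 1.42, -0.62, 1.22, -1.31]
```

Request:
jog_arm --turn '[[0.067,0,0.184],[0.134,0,0.368],[0.2,0,0.552],[0.265,0,0.738],[0.33,0,0.92],[0.4,0,1.105],[0.465,0,1.29],[0.533,0,1.476],[0.6,0,1.66],[0.67,0,1.85],[0.739,0,2.045],[0.739,0,2.045],[0.739,0,2.045],[0.739,0,2.045],[0.739,0,2.045]]' --translation '[[0,0,0],[0,0,0],[0,0,0],[0,0.001,-0.002],[0.004,0.02,0.012],[0.007,0.04,0.027],[0.011,0.06,0.042],[0.0145,0.08,0.056],[0.026,0.09,0.07],[0.038,0.1,0.083],[0.0505,0.11,0.096],[0.072,0.11,0.157],[0.0945,0.11,0.2185],[0.0945,0.11,0.2185],[0.0945,0.11,0.2185]]' --grip '[1,1,1,1,1,1,1,1,1,1,1,1,1,1,1]'

```text
clock: 62.75
tool_pos: [0.5606, -0.2286, 0.1223]
eef_rot: [0.94, -0.294, -0.163, -0.051]
contact_force: [-0.3, -0.5, -1.3]
opening: 0.17
finger_force: 40.0
```

```bash
python3 - <<'E'
from see import *
s=log()
n=CR+.06*YR+.0215*XR;M=pick(AZR); rows([([*n,.05],M),([*n,.044],M)],False)
E
```

```text
t 62.75 p [ 0.5606 -0.2286  0.1223] q [ 0.05  1.09  0.67  1.42 -0.65  1.23 -1.29] f [-0.3 -0.5 -1.3] open 0.17
[[0.774, -0.57, -0.277], [-0.537, -0.822, 0.192], [-0.337, -0.0, -0.942]]
turn [-0.0, -0.006, -0.001] tr [0.0221, -0.0016, 0.0689] NO IK
turn [-0.0, -0.006, -0.001] tr [0.0242, -0.0016, 0.0745] NO IK
```

Request:
jog_arm --turn '[[0,-0.005,0],[0,-0.005,0],[0,-0.005,0],[0,-0.005,0],[0,-0.005,0],[0,-0.005,0],[0,-0.005,0],[0,-0.005,0],[0,-0.005,0],[0,-0.005,0],[0,-0.005,0]]' --translation '[[0.01,-0.001,0.035],[0.02,-0.0015,0.063],[0.023,-0.0015,0.072],[0.0245,-0.0015,0.0758],[0.0245,-0.0015,0.0758],[0.0245,-0.0015,0.0758],[0.0245,-0.0015,0.0758],[0.0245,-0.0015,0.055],[0.0245,-0.0015,0.0],[0.0245,-0.0015,-0.06],[0.0245,-0.0015,-0.12]]' --grip '[1,1,1,1,0.65,0.65,0.65,0.65,0.65,0.65,0.65]'

```text
clock: 64.12
tool_pos: [0.6139, -0.261, 0.2276]
eef_rot: [0.94, -0.293, -0.167, -0.051]
contact_force: [1.2, -0.2, 0.2]
opening: 0.355
finger_force: 0.0
```

```bash
python3 - <<'E'
from rk import *
s=log(); snap('wrist','w15.png'); rack(); snap('top'); rack('top')
rows([([.45,-.2,.38],pick(0))])
E
```

```text
t 64.12 p [ 0.6139 -0.261   0.2276] q [ 0.11  1.05  0.71  1.1  -0.59  1.55 -1.4 ] f [ 1.2 -0.2  0.2] open 0.355
[[0.773, -0.568, -0.283], [-0.534, -0.823, 0.194], [-0.344, 0.001, -0.939]]
wrist bar_long 0.96 rack x 8.9 y -63.0 size 21 192 tip 104.79619476012248
wrist bar_long 0.74 rack x 170.0 y -9.7 size 10 33 tip 185.35326800801738
wrist bar_mid 0.95 rack x 18.5 y -2.3 size 17 156 tip 96.56685106358455
wrist bar_short 0.74 rack x 1.7 y 57.5 size 18 175 tip 88.99875066776698
top bar_long 0.7 rack x 57.8 y -58.5 size 22 77 tip 96.22625175865659
turn [-0.208, 0.005, -0.568] tr [-0.2117, 0.0434, -0.0882] [-0.13, 0.63, 0.74, 1.56, -0.22, 1.41, -0.93]
```

View pics/w15.png

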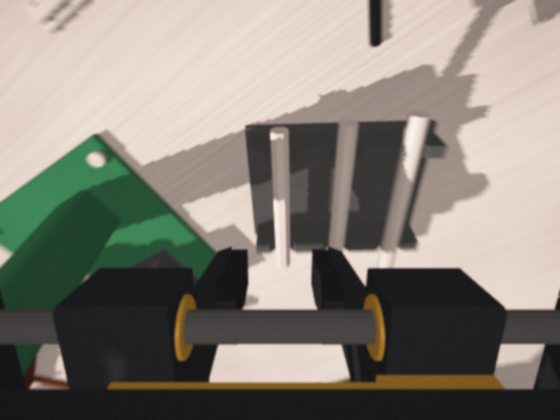

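Request:
jog_arm --turn '[[-0.208,0.005,-0.568],[-0.208,0.005,-0.568],[-0.208,0.005,-0.568],[-0.208,0.005,-0.568],[-0.208,0.005,-0.568],[-0.208,0.005,-0.568]]' --translation '[[-0.212,0.043,-0.088],[-0.212,0.043,-0.088],[-0.212,0.043,-0.088],[-0.212,0.043,-0.088],[-0.212,0.043,-0.088],[-0.212,0.043,-0.088]]' --grip '[0.65,0.65,0.65,0.65,0.65,0.65]'

```text
clock: 65.28
tool_pos: [0.4507, -0.1997, 0.38]
eef_rot: [0.985, 0.0, -0.173, 0.001]
contact_force: [-0.2, -0.5, -0.5]
opening: 0.346
finger_force: 0.0
```

```bash
python3 - <<'E'
from rk import *
s=log(); b=snap('scene','s16.png'); rack('scene'); bars('scene',('bar_long',),.05); w=snap('wrist'); rack('wrist'); bars('wrist',('bar_long','bar_mid','bar_short'),.05)
cv2.imwrite('pics/c16.png',cv2.resize(np.hstack([cv2.resize(b[185:275,160:280,::-1],(560,420)),w[:,:,::-1]]),(800,300)))
E
```

```text
t 65.28 p [ 0.4507 -0.1997  0.38  ] q [-0.13  0.62  0.74  1.56 -0.22  1.41 -0.93] f [-0.2 -0.5 -0.5] open 0.346
[[0.94, 0.001, -0.341], [0.0, -1.0, -0.002], [-0.341, 0.002, -0.94]]
scene bar_long 0.45 rack x -0.6 y -56.9 size 24 195 tip 97.94890159252773
scene bar_mid 0.74 rack x 7.7 y 3.6 size 27 167 tip 90.8493794739923
scene bar_short 0.47 rack x -0.1 y 62.8 size 25 166 tip 83.33237847328526
scene bar_long p0.45 c [ 474.9 -309.4] len 194.8 wid 23.6 ang -33.0 px 170 214 199 223
scene bar_long p0.23 c [483.7 312.4] len 261.4 wid 136.0 ang -59.5 px 314 389 232 271
wrist bar_long 0.68 rack x -13.1 y -58.8 size 19 177 tip 101.41306204759866
wrist bar_mid 0.74 rack x -29.2 y -0.2 size 17 126 tip 92.31207351442728
wrist bar_short 0.59 rack x -45.4 y 58.3 size 16 79 tip 84.8358525655765
wrist bar_long p0.68 c [ 463.7 -304. ] len 176.9 wid 18.9 ang -33.0 px 317 424 0 127
wrist bar_mid p0.85 c [217.  207.3] len 104.4 wid 24.9 ang 50.5 px 0 66 204 242
wrist bar_mid p0.74 c [ 483.8 -246.6] len 126.6 wid 17.1 ang -32.5 px 286 358 0 96
wrist bar_short p0.59 c [ 503.8 -189.1] len 79.0 wid 16.4 ang -32.9 px 248 294 0 63
```

View pics/c16.png

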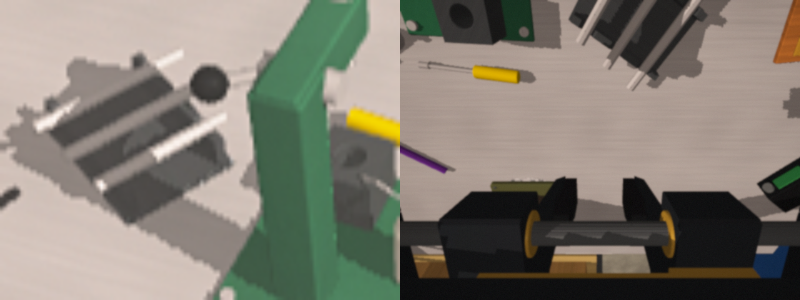

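```bash
python3 -c "
from h import *
print(r.finish_job())"
```

```text
the job is handed in; nothing more can be done
None
```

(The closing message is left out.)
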